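# Load the lid-drying board and cover it

## Task

Lift the blue cover off the drying board and stand it on the cork mat. Then balance every teapot lid, knob up and level, centred on top of a dome of its own on the board, small lids on narrow domes and large lids on broad ones. When all are balanced, put the cover back squarely on the board over them without upsetting any lid, and leave the tool pot and the mug alone.

Things in the scene. Friction and masses are not known exactly. Their poses are not given: they have to be found in the camera images.
- board: fixed plywood drying board, 216 x 301 x 16 mm (x, y, z), with six low plaster domes in two rows of three (85 mm apart both ways; the rows run along its y), broad and narrow ones alternating like a chequerboard. Origin: centre of its underside, on the bench; its top is at z = 16 mm
- cover: loose blue cover, an upturned box, 188 x 273 mm (x, y) outside, 66 mm high, walls and top 4 mm, about 0.45 kg; starts on the board. On top a wooden bar handle along its y, 110 mm long, 14 x 14 mm, centred on the cover's axis with the bar's middle 101 mm above the rim; 28 mm free below the bar. Origin: centre of its open underside (rim plane). Its long side goes along the board's, either way round
- mat: fixed flat cork mat, 235 x 315 mm (x, y), 3 mm thick, beside the board on the bench; the cover's parking place. Origin: centre of its underside
- broad1_top (a point): top point (apex) of a broad plaster dome on the board: a spherical cap of radius 38 mm, 18 mm high, smooth, no locating feature (footprint 65 mm across)
- broad2_top (a point): top point (apex) of a broad plaster dome on the board: a spherical cap of radius 38 mm, 18 mm high, smooth, no locating feature (footprint 65 mm across)
- broad3_top (a point): top point (apex) of a broad plaster dome on the board: a spherical cap of radius 38 mm, 18 mm high, smooth, no locating feature (footprint 65 mm across)
- narrow1_top (a point): top point (apex) of a narrow plaster dome on the board: a spherical cap of radius 30 mm, 18 mm high, smooth, no locating feature (footprint 55 mm across)
- narrow2_top (a point): top point (apex) of a narrow plaster dome on the board: a spherical cap of radius 30 mm, 18 mm high, smooth, no locating feature (footprint 55 mm across)
- narrow3_top (a point): top point (apex) of a narrow plaster dome on the board: a spherical cap of radius 30 mm, 18 mm high, smooth, no locating feature (footprint 55 mm across)
- small1: teapot lid, buff fired clay: flat disc 48 mm across and 10 mm thick (flat underside) with an upright round knob in the middle, 16 mm across and 26 mm tall, so 36 mm overall; the small kind, which belongs on the narrow domes. Origin: centre of the flat underside, z up along the knob. May be absent
- small2: teapot lid, buff fired clay: flat disc 48 mm across and 10 mm thick (flat underside) with an upright round knob in the middle, 16 mm across and 26 mm tall, so 36 mm overall; the small kind, which belongs on the narrow domes. Origin: centre of the flat underside, z up along the knob. May be absent
- small3: teapot lid, buff fired clay: flat disc 48 mm across and 10 mm thick (flat underside) with an upright round knob in the middle, 16 mm across and 26 mm tall, so 36 mm overall; the small kind, which belongs on the narrow domes. Origin: centre of the flat underside, z up along the knob. May be absent
- large1: teapot lid, buff fired clay: flat disc 64 mm across and 10 mm thick (flat underside) with an upright round knob in the middle, 16 mm across and 26 mm tall, so 36 mm overall; the large kind, which belongs on the broad domes. Origin: centre of the flat underside, z up along the knob. May be absent
- large2: teapot lid, buff fired clay: flat disc 64 mm across and 10 mm thick (flat underside) with an upright round knob in the middle, 16 mm across and 26 mm tall, so 36 mm overall; the large kind, which belongs on the broad domes. Origin: centre of the flat underside, z up along the knob. May be absent
- large3: teapot lid, buff fired clay: flat disc 64 mm across and 10 mm thick (flat underside) with an upright round knob in the middle, 16 mm across and 26 mm tall, so 36 mm overall; the large kind, which belongs on the broad domes. Origin: centre of the flat underside, z up along the knob. May be absent
- tool_pot: bystander: blue pot with tools, 72 mm across, 170 mm high with the tools; leave it alone. Origin: centre of its foot
- jug: bystander: white mug, 72 mm across and 85 mm high; leave it alone. Origin: centre of its foot

How it is judged:
On the way, in this order (a step that is already met when the one before it is completed fails the run):
1. the cover stands flat on the cork mat, let go (x of cover in the frame of mat between -0.04 and 0.04 m and y of cover in the frame of mat between -0.04 and 0.04 m and z of cover in the frame of mat between -0.001 and 0.007 m and angle between cover's own z axis and vertical below 0.04 rad and contact force between the fingers and cover below 0.1 N), for 0.2 s.
2. every lid present lies balanced on a dome of its kind while the cover is off the board ((distance between small1 and narrow1_top below 0.015 m or distance between small1 and narrow2_top below 0.015 m or distance between small1 and narrow3_top below 0.015 m) and angle between each of small1, small2, small3, large1, large2, large3's own z axis and vertical below 0.25 rad and linear speed of each of small1, small2, small3, large1, large2, large3 below 0.03 m/s and (distance between small2 and narrow1_top below 0.015 m or distance between small2 and narrow2_top below 0.015 m or distance between small2 and narrow3_top below 0.015 m) and (distance between small3 and narrow1_top below 0.015 m or distance between small3 and narrow2_top below 0.015 m or distance between small3 and narrow3_top below 0.015 m) and (distance between large1 and broad1_top below 0.015 m or distance between large1 and broad2_top below 0.015 m or distance between large1 and broad3_top below 0.015 m) and (distance between large2 and broad1_top below 0.015 m or distance between large2 and broad2_top below 0.015 m or distance between large2 and broad3_top below 0.015 m) and (distance between large3 and broad1_top below 0.015 m or distance between large3 and broad2_top below 0.015 m or distance between large3 and broad3_top below 0.015 m) and horizontal distance between cover and board above 0.15 m), for 0.3 s.
3. the cover sits flat and square on the board (x of cover in the frame of board between -0.012 and 0.012 m and y of cover in the frame of board between -0.012 and 0.012 m and z of cover in the frame of board between 0.013 and 0.019 m and angle between the x axis of cover and the x axis of board, either way round below 0.08 rad and angle between cover's own z axis and vertical below 0.03 rad and linear speed of cover below 0.02 m/s), for 0.2 s.
At the end, for the whole second after the job is handed in: every lid present lies on a dome of its own kind (small on narrow, large on broad), its underside's centre within 15 mm of the dome's top, tilted less than 0.25 rad (14 degrees), at rest; the cover rests flat on the board over them, centred within 12 mm each way and square within 0.08 rad (all of step 3 and (distance between small1 and narrow1_top below 0.015 m or distance between small1 and narrow2_top below 0.015 m or distance between small1 and narrow3_top below 0.015 m) and angle between each of small1, small2, small3, large1, large2, large3's own z axis and vertical below 0.25 rad and linear speed of each of small1, small2, small3, large1, large2, large3 below 0.03 m/s and (distance between small2 and narrow1_top below 0.015 m or distance between small2 and narrow2_top below 0.015 m or distance between small2 and narrow3_top below 0.015 m) and (distance between small3 and narrow1_top below 0.015 m or distance between small3 and narrow2_top below 0.015 m or distance between small3 and narrow3_top below 0.015 m) and (distance between large1 and broad1_top below 0.015 m or distance between large1 and broad2_top below 0.015 m or distance between large1 and broad3_top below 0.015 m) and (distance between large2 and broad1_top below 0.015 m or distance between large2 and broad2_top below 0.015 m or distance between large2 and broad3_top below 0.015 m) and (distance between large3 and broad1_top below 0.015 m or distance between large3 and broad2_top below 0.015 m or distance between large3 and broad3_top below 0.015 m)); the robot touches nothing.
It fails at once if the tool pot is moved more than 30 mm (distance of tool_pot from where it was at the start of the episode above 0.03 m).
It fails at once if the jug is moved more than 30 mm (distance of jug from where it was at the start of the episode above 0.03 m).
Of small1, small2, small3, large1, large2, large3 only 4 to 6 are there at a start; the rules pass over those that are not, and their reading is None.
At some moment in a run one of small1, small2, small3, large1, large2, large3 may be knocked a few centimetres aside while the robot is not near it.
Once in a run the grip may slacken for a moment while it holds something.
It also fails if it takes over 210 s, if anything falls off the work surface, if the arm or the gripper's body presses on something with over 40 N, if the wrist force passes 120 N, or if a joint passes its speed limit or range.

## Robot

A 6-joint arm with a two-finger parallel gripper is mounted at the origin on the work surface. World frame = base frame: x ahead of the robot, y to its left, z up, the work surface at z = 0. Lengths are in m, angles in rad, forces in N, time in s.
With the tool pointing down it reaches from about 0.35 to 0.975 m from the base axis. Payload 17.4 kg.
Tool frame: the origin (TCP) lies at the very end of the fingers, on their centre line; the grasp point (between the pads) lies 19 mm behind it; z points along the fingers, y is the line along which they close (so a half turn about z gives the same grasp; the last joint's range is limited). The gripper opens to 85 mm and grips with 20 to 120 N. Pads are 22 mm wide; open, the fingers measure 114 mm over their backs; the gripper's body (76 mm by 85 mm) begins 54 mm behind the grasp point. The pads swing forward as they close: fully open they stand 13 mm farther back than shut.
Start: joints at [1.23, 0.116, 1.442, -0, 1.584, -0.038], TCP at [0.201, 0.644, 0.231] pointing down, gripper open.
Joint ranges: [-2.83, 2.83], [-0.83, 2.19], [0.07, 2.5], [-1.14, 4.28], [0.01, 3], [-2.97, 2.97]. Speed limits (rad/s): [1.89, 1.89, 2.22, 3.14, 3.14, 3.14].

## Interface

Orientations are given as a unit quaternion [w, x, y, z].
In Python, from cell import state, read_camera, finish_job gives the robot as it stands. The module is installed in compiled form; this text tells all that it offers.
- The arm moves only by the tool jog_arm, never from a script. Its argument "rows" is a list of rows, each an object of numbers: "dx", "dy", "dz": the shift along the tool's x, y, z each as a share of 400 mm, from -1 to 1; "rx", "ry", "rz": the turn, a rotation vector about the tool's x, y, z each as a share of 45 degrees, from -1 to 1; "gripper": the opening, from -1 (shut) to 1 (fully open). A call has 1 to 12 rows; each row is the pose to reach, as a shift and turn from the pose commanded when the call began, along the tool's axes at that moment; what a row does not reach only later rows make up. A row lasts 1/10 s, in which the tool goes at most 50 mm and 8.59 degrees, less where a joint would pass 70% of its speed; a pose out of reach is approached as far as the arm can. A call with a number of a shift or a turn outside -1 to 1 is refused whole. A call with a gripper value outside its range is refused whole. The fingers move at their own pace and stop on an object; the grip force is fixed at half the most. Time passes only in rows, so rows that repeat a pose let the fingers close. It gives the time, the measured TCP pose, the force, the opening and the grip force at its end, in the units of the state.
- state(): the state, without advancing time (a new reading comes with each control period).
- read_camera(name): name is "side" or "top" or "wrist"; returns a dict with "img" (420x560x3 uint8, blue, green, red), "fx", "fy", "cx", "cy" (pixels), "dist_coeffs" ([k1, k2, p1, p2, k3] as OpenCV has them; the pictures are not rectified), "camera_from_world" (4x4, takes a point from world to camera coordinates). Camera axes: x right, y down, z forward; pixel columns grow to the right and rows downward; lengths in m; the calibration is good to about 2 mm. A picture is of the moment at which its call begins. There is no depth.
- finish_job(): hands the job in; it is judged then, once.
The state is a dict: "time_s": time; "q": joint angles; "joint_velocities": joint speeds; "tau": joint torques, N m; "eef_pos": TCP position; "ee_rot": TCP orientation; "contact_force": force on the tool from outside, world axes, zero at the start; "torque": the same for the moment, N m; "gripper_width": finger opening in m; "finger_force": force on a finger pad.
Only numpy, scipy, OpenCV 4.12 (cv2) and the standard library are available. Lean on these libraries where they do the work, as an engineer would, in place of code of your own. Each camera call takes 0.05 s, during which the arm holds its last target. There are 200 camera calls.

## Working session

There is one attempt and no reset: what is moved stays moved. The work goes in short steps, Python scripts to look and compute and a tool call to move; the robot and the scene stay as the last step left them, time stands still between calls to the robot, and variables do not carry over. Pictures are saved under pics/ and viewed, at most 15 in all, crops included, and the job is handed in when it is done.

Besides the shell and the picture viewer there is one more tool, called after "Call:" as a command line: name --argument value ..., lists and objects as JSON in quotes. jog_arm: Moves the arm, as the interface text tells. Shift numbers are shares of 400 mm and turn numbers shares of 45 degrees, none past 1 either way. Its arguments: {"type":"object","properties":{"rows":{"type":"array","items":{"type":"object","properties":{"dx":{"type":"number"},"dy":{"type":"number"},"dz":{"type":"number"},"rx":{"type":"number"},"ry":{"type":"number"},"rz":{"type":"number"},"gripper":{"type":"number"}}}}},"required":["rows"]}

```bash
mkdir -p pics; cat > h.py <<'E'
import numpy as np, cv2
from cell import state, read_camera, finish_job
from scipy.spatial.transform import Rotation as R
def cam(n): 
    c=read_camera(n); c['K']=np.array([[c['fx'],0,c['cx']],[0,c['fy'],c['cy']],[0,0,1.]]); c['d']=np.array(c['dist_coeffs'],float); c['T']=np.array(c['camera_from_world']); return c
def ray(c,uv):
    p=cv2.undistortPoints(np.array(uv,float).reshape(-1,1,2),c['K'],c['d']).reshape(-1,2)
    Rm=c['T'][:3,:3]; o=-Rm.T@c['T'][:3,3]
    return o,np.c_[p,np.ones(len(p))]@Rm
def onz(c,uv,z):
    o,d=ray(c,uv); return o+d*((z-o[2])/d[:,2])[:,None]
def proj(c,P):
    r,_=cv2.Rodrigues(c['T'][:3,:3]); return cv2.projectPoints(np.array(P,float).reshape(-1,1,3),r,c['T'][:3,3],c['K'],c['d'])[0].reshape(-1,2)
def Rt(s=None):
    q=(s or state())['ee_rot']; return R.from_quat([q[1],q[2],q[3],q[0]])
def to(target,yaw_y=None):
    "shift in tool axes as share of 400mm; yaw_y= desired world angle(rad) of tool y axis (mod pi)"
    s=state(); r=Rt(s); d=r.inv().apply(np.array(target)-s['eef_pos'])/0.4
    out=[np.round(d,4)]
    if yaw_y is not None:
        y=r.apply([0,1,0]); a=np.arctan2(y[1],y[0]); e=(yaw_y-a+np.pi/2)%np.pi-np.pi/2
        out.append('rz share %.4f'%(-e/np.radians(45)))
    return out
E
python3 - <<'E'
from h import *
s=state(); print(s['time_s'],s['eef_pos'],Rt().as_matrix().round(3),s['gripper_width'])
ims=[]
for n in('top','side'):
    c=cam(n); cv2.imwrite(f'pics/{n}0.png',c['img']); o,d=ray(c,[[280,210]]); print(n,o,d)
E
```

```text
0.0 [0.20124077 0.64410165 0.23057002] [[-0.954  0.298 -0.   ]
 [ 0.298  0.954 -0.001]
 [ 0.    -0.001 -1.   ]] 0.08499235811086697
top [ 0.37090316 -0.02152033  1.40031386] [[ 0.13709885  0.01348206 -0.99052242]]
side [ 0.37167047 -1.20724308  0.91623103] [[ 0.12449863  0.80476241 -0.58055079]]
```

View pics/top0.png

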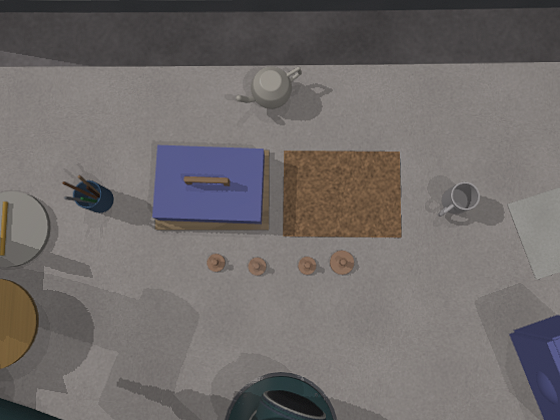

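View pics/side0.png

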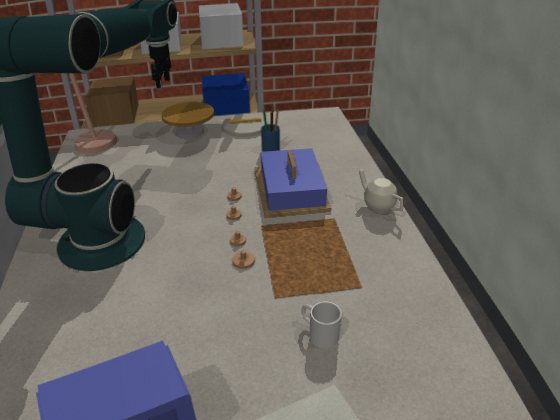

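The pictures show the blue cover on the board (top view about 155-268, 145-230) and the mat to its right (284-401, 151-237). There are four lids: three small at (216,263), (257,267) and (308,265), and one large at (342,263). The tool pot is at (92,196) and the mug at (463,197).

```bash
cat >> h.py <<'E'
def blobs(m,amin):
    m=cv2.morphologyEx(m.astype(np.uint8),cv2.MORPH_OPEN,np.ones((3,3)))
    cs,_=cv2.findContours(m,cv2.RETR_EXTERNAL,cv2.CHAIN_APPROX_NONE)
    return [c for c in cs if cv2.contourArea(c)>amin]
def rect(c,cnt,z):
    P=onz(c,cnt.reshape(-1,2),z)[:,:2]*1000
    (x,y),(w,h),a=cv2.minAreaRect(P.astype(np.float32))
    return np.round([x,y,w,h,a],1)
E
python3 - <<'E'
from h import *
c=cam('top'); im=c['img'].astype(int); hsv=cv2.cvtColor(c['img'],cv2.COLOR_BGR2HSV)
H,S,V=[hsv[...,i].astype(int) for i in range(3)]
for uv in [(216,258),(258,270),(342,258),(207,181),(345,190),(210,160),(210,225),(230,260),(267,190)]: print(uv,hsv[uv[1],uv[0]])
x,y=np.meshgrid(np.arange(560),np.arange(420))
roi=(x>140)&(x<410)&(y>135)&(y<285)
for name,m,a,z in [('blue',(H>110)&(H<130)&(S>90),500,.082),('brown',(H<20)&(S>60)&(V>30),30,.01)]:
    for k in blobs(m&roi,a): print(name,cv2.boundingRect(k),cv2.contourArea(k),[rect(c,k,zz) for zz in (.003,.010,.016,.082,.124)])
E
```

```text
(216, 258) [ 12  90 124]
(258, 270) [ 11  71 107]
(342, 258) [ 12  89 112]
(207, 181) [ 15  98 122]
(345, 190) [ 14 107 117]
(210, 160) [118  95 139]
(210, 225) [17 81 95]
(230, 260) [ 11  15 135]
(267, 190) [ 17  79 103]
blue (153, 146, 111, 77) 7495.5 [array([637.8, 189.7, 287.7, 202.4,  87.3]), array([636.4, 188.7, 286.3, 201.4,  87.3]), array([635.3, 187.8, 285.1, 200.5,  87.3]), array([622.7, 177.8, 271.5, 191. ,  87.3]), array([614.7, 171.5, 262.8, 184.9,  87.3])]
brown (248, 258, 18, 17) 218.0 [array([415.6,  60.6,  45. ,  42. ,  89.5]), array([415.3,  60.2,  44.7,  41.8,  89.5]), array([415.1,  59.8,  44.5,  41.6,  89.5]), array([413. ,  55.9,  42.4,  39.7,  89.5]), array([411.7,  53.5,  41.1,  38.4,  89.5])]
brown (299, 257, 17, 18) 216.5 [array([415.8, -72.8,  42.3,  44.7,  89.3]), array([415.6, -72.6,  42.1,  44.5,  89.3]), array([415.4, -72.3,  41.9,  44.3,  89.3]), array([413.2, -69.9,  39.9,  42.2,  89.3]), array([411.9, -68.4,  38.6,  40.8,  89.3])]
brown (207, 254, 18, 18) 226.0 [array([425.7, 169. ,  45.2,  44.3,  45.1]), array([425.4, 168. ,  45. ,  44.1,  45.1]), a
[... 490 characters left out ...]
645.7, 195.6, 118.8,  17.6,  87.9]), array([644.5, 194.6, 118.3,  17.6,  87.9]), array([631.4, 184.3, 112.7,  16.7,  87.9]), array([623.1, 177.8, 109.1,  16.2,  87.9])]
brown (283, 151, 118, 87) 9827.5 [array([ 608.7, -168.2,  314.1,  233.8,   89. ]), array([ 607.5, -167.4,  312.5,  232.6,   89. ]), array([ 606.5, -166.8,  311.1,  231.6,   89. ]), array([ 595.2, -159.9,  296.3,  220.5,   89. ]), array([ 588.1, -155.5,  286.9,  213.5,   89. ])]
brown (155, 150, 114, 80) 989.5 [array([622.1, 180.3, 301.8, 215.8,  89.8]), array([620.8, 179.3, 300.3, 214.7,  89.8]), array([619.8, 178.5, 299. , 213.8,  89.8]), array([607.9, 168.9, 284.7, 203.6,  89.8]), array([600.3, 162.9, 275.7, 197.1,  89.8])]
```

```bash
python3 -c "
from h import *
print(to([.42,.41,.24]),to([.6235,.178,.2],np.radians(-2.4)))"
```

```text
[array([-0.6966, -0.3957, -0.0229])] [array([-1.3552, -0.7975,  0.0775]), 'rz share 1.6678']
```

Call:
jog_arm --rows '[{"dx": -0.697, "dy": -0.396, "dz": -0.05, "rz": 0.9, "gripper": 1}, {"dx": -0.697, "dy": -0.396, "dz": -0.05, "rz": 0.9, "gripper": 1}, {"dx": -0.697, "dy": -0.396, "dz": -0.05, "rz": 0.9, "gripper": 1}, {"dx": -0.697, "dy": -0.396, "dz": -0.05, "rz": 0.9, "gripper": 1}, {"dx": -0.697, "dy": -0.396, "dz": -0.05, "rz": 0.9, "gripper": 1}, {"dx": -0.697, "dy": -0.396, "dz": -0.05, "rz": 0.9, "gripper": 1}, {"dx": -0.697, "dy": -0.396, "dz": -0.05, "rz": 0.9, "gripper": 1}, {"dx": -0.697, "dy": -0.396, "dz": -0.05, "rz": 0.9, "gripper": 1}, {"dx": -0.697, "dy": -0.396, "dz": -0.05, "rz": 0.9, "gripper": 1}]'

```text
$.rows[0]: bad value
```

```bash
python3 -c "
from h import *
print(to([.6235,.178,.18],np.radians(-2.4)))"
```

```text
[array([-1.3552, -0.7975,  0.1275]), 'rz share 1.6678']
```

Call:
jog_arm --rows '[{"dx": -0.697, "dy": -0.396, "dz": -0.05, "rx": 0, "ry": 0, "rz": 0.9, "gripper": 1}, {"dx": -0.697, "dy": -0.396, "dz": -0.05, "rx": 0, "ry": 0, "rz": 0.9, "gripper": 1}, {"dx": -0.697, "dy": -0.396, "dz": -0.05, "rx": 0, "ry": 0, "rz": 0.9, "gripper": 1}, {"dx": -0.697, "dy": -0.396, "dz": -0.05, "rx": 0, "ry": 0, "rz": 0.9, "gripper": 1}, {"dx": -0.697, "dy": -0.396, "dz": -0.05, "rx": 0, "ry": 0, "rz": 0.9, "gripper": 1}, {"dx": -0.697, "dy": -0.396, "dz": -0.05, "rx": 0, "ry": 0, "rz": 0.9, "gripper": 1}, {"dx": -0.697, "dy": -0.396, "dz": -0.05, "rx": 0, "ry": 0, "rz": 0.9, "gripper": 1}, {"dx": -0.697, "dy": -0.396, "dz": -0.05, "rx": 0, "ry": 0, "rz": 0.9, "gripper": 1}, {"dx": -0.697, "dy": -0.396, "dz": -0.05, "rx": 0, "ry": 0, "rz": 0.9, "gripper": 1}]'

```text
time_s: 1.05
eef_pos: [0.4202, 0.4098, 0.2512]
ee_rot: [-0.0, 0.484, 0.875, -0.0]
contact_force: [-0.4, 0.3, 0.3]
gripper_width: 0.0854
finger_force: 0.0
```

```bash
python3 -c "
from h import *
print(to([.6235,.178,.18],np.radians(-2.4)))"
```

```text
[array([-0.7609,  0.1227,  0.1777]), 'rz share 0.7665']
```

Call:
jog_arm --rows '[{"dx": -0.761, "dy": 0.123, "dz": 0.1, "rx": 0, "ry": 0, "rz": 0.767, "gripper": 1}, {"dx": -0.761, "dy": 0.123, "dz": 0.1, "rx": 0, "ry": 0, "rz": 0.767, "gripper": 1}, {"dx": -0.761, "dy": 0.123, "dz": 0.1, "rx": 0, "ry": 0, "rz": 0.767, "gripper": 1}, {"dx": -0.761, "dy": 0.123, "dz": 0.1, "rx": 0, "ry": 0, "rz": 0.767, "gripper": 1}, {"dx": -0.761, "dy": 0.123, "dz": 0.1, "rx": 0, "ry": 0, "rz": 0.767, "gripper": 1}, {"dx": -0.761, "dy": 0.123, "dz": 0.1, "rx": 0, "ry": 0, "rz": 0.767, "gripper": 1}, {"dx": -0.761, "dy": 0.123, "dz": 0.1, "rx": 0, "ry": 0, "rz": 0.767, "gripper": 1}, {"dx": -0.761, "dy": 0.123, "dz": 0.1, "rx": 0, "ry": 0, "rz": 0.767, "gripper": 1}, {"dx": -0.761, "dy": 0.123, "dz": 0.178, "rx": 0, "ry": 0, "rz": 0.767, "gripper": 1}, {"dx": -0.761, "dy": 0.123, "dz": 0.178, "rx": 0, "ry": 0, "rz": 0.767, "gripper": 1}]'

```text
time_s: 2.05
eef_pos: [0.6218, 0.1799, 0.1767]
ee_rot: [-0.001, 0.721, 0.693, -0.002]
contact_force: [-0.2, 0.1, -1.1]
gripper_width: 0.0852
finger_force: 0.0
```

```bash
python3 - <<'E'
from h import *
print(to([.6235,.178,.099],np.radians(-2.4)))
c=cam('wrist'); cv2.imwrite('pics/w1.png',c['img'])
E
```

```text
[array([-0.0045,  0.0055,  0.1941]), 'rz share 0.0031']
```

View pics/w1.png

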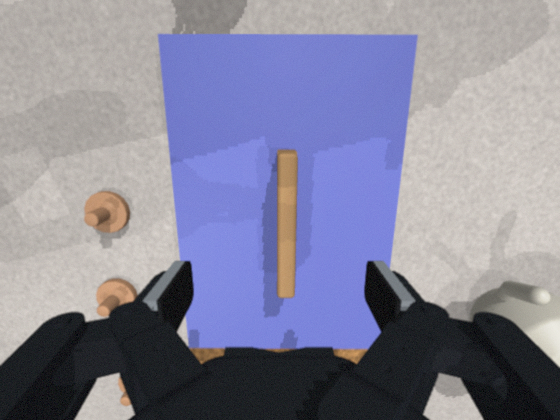

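The handle lies between the open fingers, running from (287,152) to (286,297) and aligned with the pads, so I'll go down and grip.

Call:
jog_arm --rows '[{"dx": -0.004, "dy": 0.006, "dz": 0.1, "rx": 0, "ry": 0, "rz": 0, "gripper": 1}, {"dx": -0.004, "dy": 0.006, "dz": 0.19, "rx": 0, "ry": 0, "rz": 0, "gripper": 1}, {"dx": -0.004, "dy": 0.006, "dz": 0.194, "rx": 0, "ry": 0, "rz": 0, "gripper": 1}, {"dx": -0.004, "dy": 0.006, "dz": 0.194, "rx": 0, "ry": 0, "rz": 0, "gripper": -1}, {"dx": -0.004, "dy": 0.006, "dz": 0.194, "rx": 0, "ry": 0, "rz": 0, "gripper": -1}, {"dx": -0.004, "dy": 0.006, "dz": 0.194, "rx": 0, "ry": 0, "rz": 0, "gripper": -1}, {"dx": -0.004, "dy": 0.006, "dz": 0.194, "rx": 0, "ry": 0, "rz": 0, "gripper": -1}, {"dx": -0.004, "dy": 0.006, "dz": 0.194, "rx": 0, "ry": 0, "rz": 0, "gripper": -1}, {"dx": -0.004, "dy": 0.006, "dz": 0.194, "rx": 0, "ry": 0, "rz": 0, "gripper": -1}, {"dx": -0.004, "dy": 0.006, "dz": 0.194, "rx": 0, "ry": 0, "rz": 0, "gripper": -1}, {"dx": -0.004, "dy": 0.006, "dz": 0.194, "rx": 0, "ry": 0, "rz": 0, "gripper": -1}]'

```text
time_s: 3.2
eef_pos: [0.6266, 0.1768, 0.1036]
ee_rot: [0.0, 0.722, 0.692, 0.001]
contact_force: [-1.4, 0.2, 6.2]
gripper_width: 0.0125
finger_force: 60.1
```

```bash
python3 -c "
from h import *
print(to([.6266,.1768,.175]),to([.61,-.168,.175],np.radians(-1)))"
```

```text
[array([ 0.    ,  0.0003, -0.1784])] [array([-0.8629, -0.0055, -0.1788]), 'rz share -0.0305']
```

Call:
jog_arm --rows '[{"dx": 0, "dy": 0, "dz": -0.03, "rx": 0, "ry": 0, "rz": 0, "gripper": -1}, {"dx": 0, "dy": 0, "dz": -0.08, "rx": 0, "ry": 0, "rz": 0, "gripper": -1}, {"dx": 0, "dy": 0, "dz": -0.13, "rx": 0, "ry": 0, "rz": 0, "gripper": -1}, {"dx": 0, "dy": 0, "dz": -0.18, "rx": 0, "ry": 0, "rz": 0, "gripper": -1}, {"dx": 0, "dy": 0, "dz": -0.2, "rx": 0, "ry": 0, "rz": 0, "gripper": -1}, {"dx": 0, "dy": 0, "dz": -0.2, "rx": 0, "ry": 0, "rz": 0, "gripper": -1}]'

```text
time_s: 3.8
eef_pos: [0.6264, 0.1768, 0.1838]
ee_rot: [0.0, 0.722, 0.692, 0.001]
contact_force: [0.1, 0.1, -3.7]
gripper_width: 0.0128
finger_force: 58.8
```

Call:
jog_arm --rows '[{"dx": -0.06, "dy": 0, "dz": 0, "rx": 0, "ry": 0, "rz": 0, "gripper": -1}, {"dx": -0.15, "dy": 0, "dz": 0, "rx": 0, "ry": 0, "rz": 0, "gripper": -1}, {"dx": -0.25, "dy": 0, "dz": 0, "rx": 0, "ry": 0, "rz": 0, "gripper": -1}, {"dx": -0.35, "dy": 0, "dz": 0, "rx": 0, "ry": 0, "rz": 0, "gripper": -1}, {"dx": -0.45, "dy": 0, "dz": 0, "rx": 0, "ry": 0, "rz": -0.03, "gripper": -1}, {"dx": -0.55, "dy": 0, "dz": 0, "rx": 0, "ry": 0, "rz": -0.03, "gripper": -1}, {"dx": -0.65, "dy": 0, "dz": 0, "rx": 0, "ry": 0, "rz": -0.03, "gripper": -1}, {"dx": -0.75, "dy": 0, "dz": 0, "rx": 0, "ry": 0, "rz": -0.03, "gripper": -1}, {"dx": -0.82, "dy": -0.003, "dz": 0, "rx": 0, "ry": 0, "rz": -0.03, "gripper": -1}, {"dx": -0.863, "dy": -0.005, "dz": 0, "rx": 0, "ry": 0, "rz": -0.03, "gripper": -1}, {"dx": -0.863, "dy": -0.005, "dz": 0, "rx": 0, "ry": 0, "rz": -0.03, "gripper": -1}, {"dx": -0.863, "dy": -0.005, "dz": 0, "rx": 0, "ry": 0, "rz": -0.03, "gripper": -1}]'

```text
time_s: 5.0
eef_pos: [0.6098, -0.1677, 0.1818]
ee_rot: [-0.001, 0.713, 0.701, -0.0]
contact_force: [-0.6, -0.6, -3.3]
gripper_width: 0.0127
finger_force: 64.4
```

```bash
python3 - <<'E'
from h import *
print(to([.61,-.168,.0906],np.radians(-1)))
c=cam('side'); cv2.imwrite('pics/s1.png',c['img'])
E
```

```text
[array([-0.001 ,  0.0008,  0.2279]), 'rz share -0.0007']
```

View pics/s1.png

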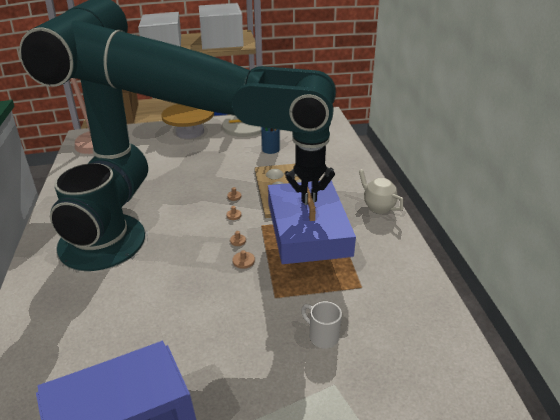

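The cover hangs level above the mat at about (310,225), and the lids haven't moved. Next I'll lower it and let go.

Call:
jog_arm --rows '[{"dx": 0, "dy": 0, "dz": 0.06, "rx": 0, "ry": 0, "rz": 0, "gripper": -1}, {"dx": 0, "dy": 0, "dz": 0.13, "rx": 0, "ry": 0, "rz": 0, "gripper": -1}, {"dx": 0, "dy": 0, "dz": 0.19, "rx": 0, "ry": 0, "rz": 0, "gripper": -1}, {"dx": 0, "dy": 0, "dz": 0.215, "rx": 0, "ry": 0, "rz": 0, "gripper": -1}, {"dx": 0, "dy": 0, "dz": 0.222, "rx": 0, "ry": 0, "rz": 0, "gripper": -1}, {"dx": 0, "dy": 0, "dz": 0.227, "rx": 0, "ry": 0, "rz": 0, "gripper": -1}, {"dx": 0, "dy": 0, "dz": 0.227, "rx": 0, "ry": 0, "rz": 0, "gripper": -1}]'

```text
time_s: 5.75
eef_pos: [0.6104, -0.168, 0.0928]
ee_rot: [0.001, 0.713, 0.701, 0.0]
contact_force: [-0.5, 0.1, -2.7]
gripper_width: 0.0124
finger_force: 64.4
```

Call:
jog_arm --rows '[{"dx": 0, "dy": 0, "dz": 0, "rx": 0, "ry": 0, "rz": 0, "gripper": 1}, {"dx": 0, "dy": 0, "dz": 0, "rx": 0, "ry": 0, "rz": 0, "gripper": 1}, {"dx": 0, "dy": 0, "dz": 0, "rx": 0, "ry": 0, "rz": 0, "gripper": 1}, {"dx": 0, "dy": 0, "dz": 0, "rx": 0, "ry": 0, "rz": 0, "gripper": 1}, {"dx": 0, "dy": 0, "dz": 0, "rx": 0, "ry": 0, "rz": 0, "gripper": 1}, {"dx": 0, "dy": 0, "dz": 0, "rx": 0, "ry": 0, "rz": 0, "gripper": 1}, {"dx": 0, "dy": 0, "dz": -0.1, "rx": 0, "ry": 0, "rz": 0, "gripper": 1}, {"dx": 0, "dy": 0, "dz": -0.2, "rx": 0, "ry": 0, "rz": 0, "gripper": 1}, {"dx": 0, "dy": 0, "dz": -0.25, "rx": 0, "ry": 0, "rz": 0, "gripper": 1}, {"dx": 0, "dy": 0, "dz": -0.25, "rx": 0, "ry": 0, "rz": 0, "gripper": 1}]'

```text
time_s: 6.75
eef_pos: [0.611, -0.1685, 0.1956]
ee_rot: [0.002, 0.713, 0.701, 0.001]
contact_force: [-0.4, 0.8, -0.6]
gripper_width: 0.0855
finger_force: 0.0
```

```bash
python3 - <<'E'
from h import *
c=cam('side'); c=cam('top'); cv2.imwrite('pics/t2.png',cv2.resize(c['img'][130:290,135:415],None,fx=2.8,fy=2.8,interpolation=cv2.INTER_CUBIC))
cv2.imwrite('pics/t2raw.png',c['img'])
E
```

```text
(no output)
```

View pics/t2.png

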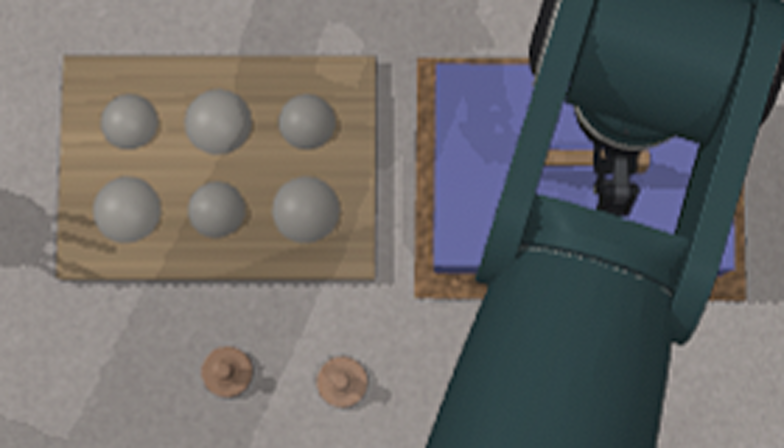

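The cover stands on the mat. The board is clear: near row (left to right) broad, narrow, broad at crop (127,209), (217,208), (306,209), and far row narrow, broad, narrow.

```bash
python3 - <<'E'
from h import *
print(to([.4254,.168,.15],0))
im=cv2.imread('pics/t2raw.png'); c=cam('top'); hsv=cv2.cvtColor(im,cv2.COLOR_BGR2HSV)
H,S,V=[hsv[...,i].astype(int) for i in range(3)]
x,y=np.meshgrid(np.arange(560),np.arange(420))
roi=(x>140)&(x<276)&(y>140)&(y<285)
m=(H<25)&(S>50)&(V>50)
for k in blobs(m&roi,150):
    print(cv2.boundingRect(k),rect(c,k,.016),rect(c,k,.010))
    if cv2.contourArea(k)>3000:
        h=np.zeros(m.shape,np.uint8); cv2.drawContours(h,[cv2.convexHull(k)],-1,1,-1); h=cv2.erode(h,np.ones((5,5)))
        for d in blobs((h>0)&(S<50),100):
            P=onz(c,d.reshape(-1,2),.016)[:,:2]*1000
            print('dome',rect(c,d,.016), rect(c,d,.022), rect(c,d,.034))
E
```

```text
[array([ 0.8319, -0.476 ,  0.1037]), 'rz share -0.0225']
(248, 258, 18, 17) [415.1  59.8  44.6  41.6  89.5] [415.3  60.2  44.8  41.8  89.5]
(207, 254, 18, 18) [425.2 167.2  44.5  44.5   0.5] [425.5 168.   44.7  44.7   0.5]
(155, 150, 114, 80) [620.4 178.2 299.6 213.9  89.5] [621.4 179.1 300.9 214.9  89.5]
dome [578.3 178.7  51.6  52.4  44.8] [577.4 177.8  51.4  52.2  44.8] [575.6 176.1  50.9  51.7  44.8]
dome [578.2  94.3  61.2  61.9  90. ] [577.3  93.8  60.9  61.7  90. ] [575.5  92.8  60.4  61.1  90. ]
dome [579.7 264.3  62.   61.1   0.9] [578.8 263.1  61.7  60.8   0.9] [577.  260.6  61.2  60.3   0.9]
dome [663.5  93.1  53.7  49.1  89.5] [662.2  92.6  53.5  48.9  89.5] [659.7  91.6  53.   48.5  89.5]
dome [665.  263.2  49.5  50.9   0.9] [663.7 262.   49.3  50.6   0.9] [661.1 259.5  48.9  50.2   0.9]
dome [664.3 177.5  61.9  60.1  89.5] [663.  176.7  61.6  59.8  89.5] [660.4 175.   61.1  59.3  89.5]
```

Call:
jog_arm --rows '[{"dx": 0.42, "dy": -0.24, "dz": 0, "rx": 0, "ry": 0, "rz": -0.022, "gripper": 1}, {"dx": 0.832, "dy": -0.476, "dz": 0, "rx": 0, "ry": 0, "rz": -0.022, "gripper": 1}, {"dx": 0.832, "dy": -0.476, "dz": 0, "rx": 0, "ry": 0, "rz": -0.022, "gripper": 1}, {"dx": 0.832, "dy": -0.476, "dz": 0, "rx": 0, "ry": 0, "rz": -0.022, "gripper": 1}, {"dx": 0.832, "dy": -0.476, "dz": 0, "rx": 0, "ry": 0, "rz": -0.022, "gripper": 1}, {"dx": 0.832, "dy": -0.476, "dz": 0, "rx": 0, "ry": 0, "rz": -0.022, "gripper": 1}, {"dx": 0.832, "dy": -0.476, "dz": 0, "rx": 0, "ry": 0, "rz": -0.022, "gripper": 1}, {"dx": 0.832, "dy": -0.476, "dz": 0.05, "rx": 0, "ry": 0, "rz": -0.022, "gripper": 1}, {"dx": 0.832, "dy": -0.476, "dz": 0.1, "rx": 0, "ry": 0, "rz": -0.022, "gripper": 0.2}, {"dx": 0.832, "dy": -0.476, "dz": 0.1, "rx": 0, "ry": 0, "rz": -0.022, "gripper": 0.2}, {"dx": 0.832, "dy": -0.476, "dz": 0.1, "rx": 0, "ry": 0, "rz": -0.022, "gripper": 0.2}]'

```text
time_s: 8.0
eef_pos: [0.4253, 0.1677, 0.1513]
ee_rot: [-0.0, 0.707, 0.707, -0.001]
contact_force: [0.4, -0.6, 1.2]
gripper_width: 0.0514
finger_force: 0.0
```

```bash
python3 - <<'E'
from h import *
s=state();print(s['eef_pos'],s['gripper_width'],s['q'])
c=cam('top'); cv2.imwrite('pics/t3raw.png',c['img']); hsv=cv2.cvtColor(c['img'],cv2.COLOR_BGR2HSV)
H,S,V=[hsv[...,i].astype(int) for i in range(3)]
x,y=np.meshgrid(np.arange(560),np.arange(420))
roi=(x>286)&(x<398)&(y>155)&(y<233)
for k in blobs(roi&(H>110)&(H<130)&(S>90),500): print('cover',rect(c,k,.069))
roi=(x>310)&(x<380)&(y>165)&(y<215)
for k in blobs(roi&(H<25)&(S>50),100): print('handle',rect(c,k,.111))
for k in blobs((x>240)&(x<360)&(y>245)&(y<285)&(H<20)&(S>60)&(V>30),100): print('lid',rect(c,k,.008))
w=cam('wrist'); print(proj(w,[[.4254,.168,.036],[.4254,.168,0]])); cv2.imwrite('pics/w3.png',w['img'])
E
```

```text
[0.42526868 0.16771013 0.15129352] 0.051426004243692654 [ 3.19896858e-01 -3.44435540e-01  1.99293786e+00 -1.10209023e-04
  1.49464719e+00  3.20463625e-01]
cover [ 602.5 -166.6  269.4  184.5   89.4]
handle [ 605.7 -163.4  109.4   15.1   89.5]
lid [415.4  60.3  44.8  41.9  89.5]
lid [415.6 -72.6  42.1  44.5  89.3]
lid [ 424.1 -163.5   60.7   57.7   89.6]
[[278.61038204 208.30458692]
 [278.63952538 199.29081254]]
```

View pics/w3.png

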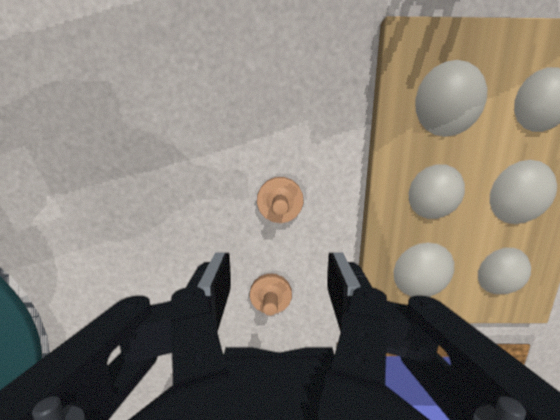

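Wrist view: the small lid is centred between the fingers, with its knob top at about (280,206) against a predicted (278.6,208). The domes are visible at the right.

```bash
cat >> h.py <<'E'
def clay(c,amin=150):
    hsv=cv2.cvtColor(c['img'],cv2.COLOR_BGR2HSV); H,S,V=[hsv[...,i].astype(int) for i in range(3)]
    return blobs((H<14)&(S>65)&(V>40),amin)
E
python3 - <<'E'
from h import *
w=cam('wrist')
for k in clay(w): print(cv2.boundingRect(k),rect(w,k,.008),rect(w,k,.010))
hsv=cv2.cvtColor(w['img'],cv2.COLOR_BGR2HSV); H,S,V=[hsv[...,i].astype(int) for i in range(3)]
print(hsv[98,450],hsv[190,437],hsv[98,400],hsv[100,250])
x,y=np.meshgrid(np.arange(560),np.arange(420))
m=(x>370)&(y<310)&(S<45)&(V>80)
for k in blobs(m,800): print('g',cv2.boundingRect(k),rect(w,k,.016))
E
```

```text
(261, 278, 31, 37) [425.5  55.7  47.9  25.6  63.5] [425.5  56.9  47.5  25.5  63.5]
[ 26  13 161] [ 18  17 191] [ 18 104 159] [  7  14 163]
g (478, 248, 52, 45) [665.   93.9  51.6  55.6  89.8]
g (394, 243, 59, 53) [578.8  95.   60.7  62.6  89.9]
g (408, 165, 56, 53) [579.5 179.2  51.9  54.2  90. ]
g (490, 160, 66, 63) [664.5 178.9  63.   62.7  24.7]
g (514, 68, 46, 63) [658.5 262.   40.   53.3  14.7]
g (415, 60, 71, 76) [580.  264.2  63.2  62.6  46.3]
g (371, 0, 189, 95) [584.  311.2 157.8  72.9   4.9]
```

Call:
jog_arm --rows '[{"dx": 0.003, "dy": 0.0025, "dz": 0.1, "rx": 0, "ry": 0, "rz": 0, "gripper": 0.2}, {"dx": 0.003, "dy": 0.0025, "dz": 0.2, "rx": 0, "ry": 0, "rz": 0, "gripper": 0.2}, {"dx": 0.003, "dy": 0.0025, "dz": 0.3, "rx": 0, "ry": 0, "rz": 0, "gripper": 0.2}, {"dx": 0.003, "dy": 0.0025, "dz": 0.342, "rx": 0, "ry": 0, "rz": 0, "gripper": 0.2}, {"dx": 0.003, "dy": 0.0025, "dz": 0.342, "rx": 0, "ry": 0, "rz": 0, "gripper": 0.2}, {"dx": 0.003, "dy": 0.0025, "dz": 0.342, "rx": 0, "ry": 0, "rz": 0, "gripper": -1}, {"dx": 0.003, "dy": 0.0025, "dz": 0.342, "rx": 0, "ry": 0, "rz": 0, "gripper": -1}, {"dx": 0.003, "dy": 0.0025, "dz": 0.342, "rx": 0, "ry": 0, "rz": 0, "gripper": -1}, {"dx": 0.003, "dy": 0.0025, "dz": 0.342, "rx": 0, "ry": 0, "rz": 0, "gripper": -1}, {"dx": 0.003, "dy": 0.0025, "dz": 0.342, "rx": 0, "ry": 0, "rz": 0, "gripper": -1}, {"dx": 0.003, "dy": 0.0025, "dz": 0.342, "rx": 0, "ry": 0, "rz": 0, "gripper": -1}]'

```text
time_s: 9.25
eef_pos: [0.4275, 0.1694, 0.0168]
ee_rot: [0.001, 0.707, 0.707, 0.001]
contact_force: [-1.3, -1.5, 8.2]
gripper_width: 0.0136
finger_force: 58.4
```

```bash
python3 - <<'E'
from h import *
s=state();print(s['eef_pos'])
w=cam('wrist'); cv2.imwrite('pics/w4.png',w['img']); c=cam('top'); cv2.imwrite('pics/t4.png',c['img'])
E
```

```text
[0.42753963 0.16944387 0.01683377]
```

View pics/w4.png

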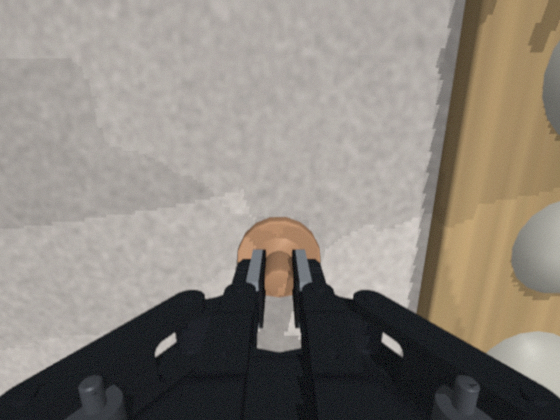

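The lid is gripped, with its disc spanning columns 237-320 and its upper edge at row 217. I'll fit the disc arc to get the lid's centre relative to the TCP.

```bash
cat >> h.py <<'E'
from scipy.optimize import least_squares
def arc(w,r,z,u0,u1,v0=150,v1=262):
    "lid centre from upper disc arc seen by the wrist camera, radius r, disc top at z"
    hsv=cv2.cvtColor(w['img'],cv2.COLOR_BGR2HSV); H,S,V=[hsv[...,i].astype(int) for i in range(3)]
    m=(H<16)&(S>70)&(V>60); pts=[]
    for u in range(u0,u1):
        v=np.where(m[v0:v1,u])[0]
        if len(v): pts.append((u,v0+v[0]-.5))
    P=onz(w,pts,z)[:,:2]
    f=least_squares(lambda c:np.hypot(*(P-c).T)-r,P.mean(0)-[0,.02],loss='soft_l1',f_scale=.0005)
    return f.x, np.sqrt(np.mean(f.fun**2)), len(pts)
E
python3 - <<'E'
from h import *
w=cam('wrist'); 
print(w['img'][230,278],arc(w,.024,.010,246,312)); print(state()['eef_pos'])
# dome check from top cam averaged; shift to hover over narrow near-centre
print(to([.5790,.1790,.12],0))
E
```

```text
[106 137 180] (array([0.42727548, 0.17036965]), np.float64(0.00032955768825170835), 66)
[0.42751609 0.1694299  0.0168166 ]
[array([ 0.0243,  0.3794, -0.2569]), 'rz share -0.0006']
```

Call:
jog_arm --rows '[{"dx": 0, "dy": 0, "dz": -0.08, "rx": 0, "ry": 0, "rz": 0, "gripper": -1}, {"dx": 0, "dy": 0, "dz": -0.18, "rx": 0, "ry": 0, "rz": 0, "gripper": -1}, {"dx": 0, "dy": 0, "dz": -0.257, "rx": 0, "ry": 0, "rz": 0, "gripper": -1}, {"dx": -0.04, "dy": 0.1, "dz": -0.257, "rx": 0, "ry": 0, "rz": 0, "gripper": -1}, {"dx": -0.08, "dy": 0.2, "dz": -0.257, "rx": 0, "ry": 0, "rz": 0, "gripper": -1}, {"dx": -0.12, "dy": 0.3, "dz": -0.257, "rx": 0, "ry": 0, "rz": 0, "gripper": -1}, {"dx": -0.148, "dy": 0.381, "dz": -0.257, "rx": 0, "ry": 0, "rz": 0, "gripper": -1}, {"dx": -0.148, "dy": 0.381, "dz": -0.257, "rx": 0, "ry": 0, "rz": 0, "gripper": -1}, {"dx": -0.148, "dy": 0.381, "dz": -0.257, "rx": 0, "ry": 0, "rz": 0, "gripper": -1}]'

```text
time_s: 10.3
eef_pos: [0.5791, 0.1097, 0.1181]
ee_rot: [-0.0, 0.708, 0.707, 0.0]
contact_force: [-0.8, 1.1, 0.6]
gripper_width: 0.0139
finger_force: 58.8
```

```bash
cat >> h.py <<'E'
def domes(w,zs=(.016,),u0=0,v1=420,amin=1500):
    hsv=cv2.cvtColor(w['img'],cv2.COLOR_BGR2HSV); H,S,V=[hsv[...,i].astype(int) for i in range(3)]
    for k in blobs((S<45)&(V>80),amin):
        if cv2.contourArea(k)<20000: print('dome',cv2.boundingRect(k),[rect(w,k,z) for z in zs])
E
python3 - <<'E'
from h import *
w=cam('wrist'); cv2.imwrite('pics/w5.png',w['img'])
s=state();print(s['eef_pos'],s['gripper_width'])
print(arc(w,.024,s['eef_pos'][2]-.0068,246,312)); domes(w)
T=w['T']; print(-T[:3,:3].T@T[:3,3])
E
```

```text
[0.5785     0.1100684  0.11814054] 0.01372097748947785
(array([0.5787093 , 0.11059933]), np.float64(0.0002491734831230849), 66)
dome (344, 201, 61, 57) [array([663.9,  94. ,  52.8,  53.8,  89.9])]
dome (247, 95, 66, 69) [array([579.5, 179.5,  52.9,  52.9,  90. ])]
dome (345, 89, 79, 82) [array([664.3, 178.6,  62.9,  63.1,   8.2])]
dome (360, 0, 74, 52) [array([6.652e+02, 2.537e+02, 5.370e+01, 3.330e+01, 1.000e-01])]
dome (237, 0, 87, 59) [array([579.9, 251.3,  38.1,  63. ,  89.9])]
[0.57895618 0.17982843 0.26053661]
```

View pics/w5.png

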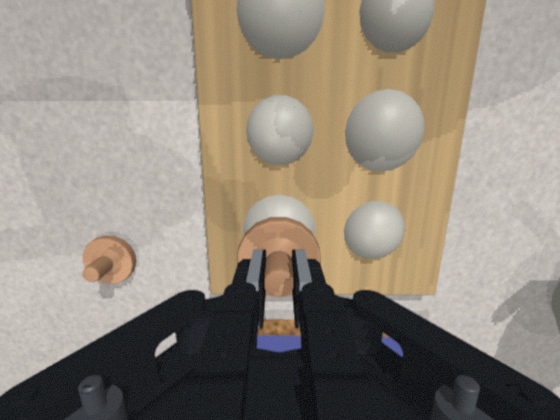

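The gripped lid is in view at about (279,255), and the target narrow dome at (280,130) measures (0.5795, 0.1795), in line with the other estimates. Now I'll move over it and lower.

Call:
jog_arm --rows '[{"dx": 0.06, "dy": 0.002, "dz": 0, "rx": 0, "ry": 0, "rz": 0, "gripper": -1}, {"dx": 0.13, "dy": 0.002, "dz": 0, "rx": 0, "ry": 0, "rz": 0, "gripper": -1}, {"dx": 0.172, "dy": 0.002, "dz": 0.02, "rx": 0, "ry": 0, "rz": 0, "gripper": -1}, {"dx": 0.172, "dy": 0.002, "dz": 0.08, "rx": 0, "ry": 0, "rz": 0, "gripper": -1}, {"dx": 0.172, "dy": 0.002, "dz": 0.14, "rx": 0, "ry": 0, "rz": 0, "gripper": -1}, {"dx": 0.172, "dy": 0.002, "dz": 0.16, "rx": 0, "ry": 0, "rz": 0, "gripper": -1}, {"dx": 0.172, "dy": 0.002, "dz": 0.16, "rx": 0, "ry": 0, "rz": 0, "gripper": -1}, {"dx": 0.172, "dy": 0.002, "dz": 0.16, "rx": 0, "ry": 0, "rz": 0, "gripper": -1}]'

```text
time_s: 11.15
eef_pos: [0.5799, 0.1789, 0.0548]
ee_rot: [0.0, 0.707, 0.707, 0.0]
contact_force: [0.6, 0.0, 0.9]
gripper_width: 0.0137
finger_force: 58.9
```

```bash
python3 - <<'E'
from h import *
w=cam('wrist');w=cam('wrist')
s=state();print(s['eef_pos'],s['contact_force'],s['gripper_width'])
print(arc(w,.024,s['eef_pos'][2]-.0068,246,312)); domes(w)
E
```

```text
[0.58014533 0.17883681 0.05507079] [-0.2312474  -0.2546022   0.07749167] 0.013815991849395288
(array([0.57978013, 0.17983064]), np.float64(0.00028866764983562167), 66)
dome (257, 308, 45, 44) [array([580.2, 107.3,  37.3,  33. ,  90. ])]
dome (358, 193, 95, 89) [array([664.2, 178.7,  62.7,  63. ,   8.4])]
dome (378, 54, 93, 97) [array([6.653e+02, 2.636e+02, 5.430e+01, 5.300e+01, 2.000e-01])]
dome (225, 42, 109, 117) [array([580.1, 264.1,  63.3,  63.3,   8.1])]
dome (476, 0, 84, 397) [array([738.4, 172.8,  61.2, 282.4,  15. ])]
```

Call:
jog_arm --rows '[{"dx": -0.001, "dy": -0.001, "dz": 0.004, "rx": 0, "ry": 0, "rz": 0, "gripper": -1}, {"dx": -0.001, "dy": -0.001, "dz": 0.008, "rx": 0, "ry": 0, "rz": 0, "gripper": -1}, {"dx": -0.001, "dy": -0.001, "dz": 0.01, "rx": 0, "ry": 0, "rz": 0, "gripper": -1}, {"dx": -0.001, "dy": -0.001, "dz": 0.01, "rx": 0, "ry": 0, "rz": 0, "gripper": -1}, {"dx": -0.001, "dy": -0.001, "dz": 0.01, "rx": 0, "ry": 0, "rz": 0, "gripper": -1}]'

```text
time_s: 11.75
eef_pos: [0.5795, 0.1784, 0.0506]
ee_rot: [0.0, 0.707, 0.707, 0.0]
contact_force: [-2.8, -0.8, 7.5]
gripper_width: 0.0133
finger_force: 59.6
```

Call:
jog_arm --rows '[{"dx": 0, "dy": 0, "dz": -0.004, "rx": 0, "ry": 0, "rz": 0, "gripper": -1}, {"dx": 0, "dy": 0, "dz": -0.006, "rx": 0, "ry": 0, "rz": 0, "gripper": -1}, {"dx": 0, "dy": 0, "dz": -0.006, "rx": 0, "ry": 0, "rz": 0, "gripper": -1}]'

```text
time_s: 12.05
eef_pos: [0.5793, 0.1784, 0.0521]
ee_rot: [0.0, 0.707, 0.707, 0.0]
contact_force: [-0.3, -0.5, -0.7]
gripper_width: 0.0135
finger_force: 58.8
```

Call:
jog_arm --rows '[{"dx": 0, "dy": 0, "dz": 0, "rx": 0, "ry": 0, "rz": 0, "gripper": 0}, {"dx": 0, "dy": 0, "dz": 0, "rx": 0, "ry": 0, "rz": 0, "gripper": 0}, {"dx": 0, "dy": 0, "dz": 0, "rx": 0, "ry": 0, "rz": 0, "gripper": 0}, {"dx": 0, "dy": 0, "dz": 0, "rx": 0, "ry": 0, "rz": 0, "gripper": 0}, {"dx": 0, "dy": 0, "dz": -0.05, "rx": 0, "ry": 0, "rz": 0, "gripper": 0}, {"dx": 0, "dy": 0, "dz": -0.12, "rx": 0, "ry": 0, "rz": 0, "gripper": 0}, {"dx": 0, "dy": 0, "dz": -0.2, "rx": 0, "ry": 0, "rz": 0, "gripper": 0}, {"dx": 0, "dy": 0, "dz": -0.2, "rx": 0, "ry": 0, "rz": 0, "gripper": 0}, {"dx": 0, "dy": 0, "dz": -0.2, "rx": 0, "ry": 0, "rz": 0, "gripper": 0}]'

```text
time_s: 12.95
eef_pos: [0.5795, 0.1784, 0.1327]
ee_rot: [0.0, 0.707, 0.707, 0.001]
contact_force: [-0.8, 0.0, -1.5]
gripper_width: 0.0423
finger_force: 0.0
```

```bash
python3 - <<'E'
from h import *
w=cam('wrist');cv2.imwrite('pics/w6.png',w['img']); c=cam('top')
for k in clay(w): print('w',cv2.boundingRect(k),rect(w,k,.044))
for k in clay(c): print('t',cv2.boundingRect(k),rect(c,k,.044),rect(c,k,.008))
print(state()['eef_pos'])
E
```

```text
w (103, 294, 30, 23) [430.6  97.4  34.2  12.9  36.4]
w (252, 217, 16, 23) [563.  168.8  10.8  20.6   7.4]
w (271, 216, 34, 27) [586.3 166.9  23.1  25.8  81.1]
w (261, 190, 41, 25) [581.9 191.7  19.5  31.3  73.9]
t (249, 258, 17, 17) [414.2  56.9  41.1  40.8  89.5] [415.4  59.   42.2  41.9  89.5]
t (299, 257, 17, 17) [415.7 -71.3  41.1  40.8  89.5] [416.9 -72.6  42.2  41.9  89.5]
t (330, 251, 24, 23) [ 422.7 -159.9   59.1   56.2   89.6] [ 424.1 -163.5   60.7   57.7   89.6]
[0.57885741 0.17824045 0.13104218]
```

View pics/w6.png

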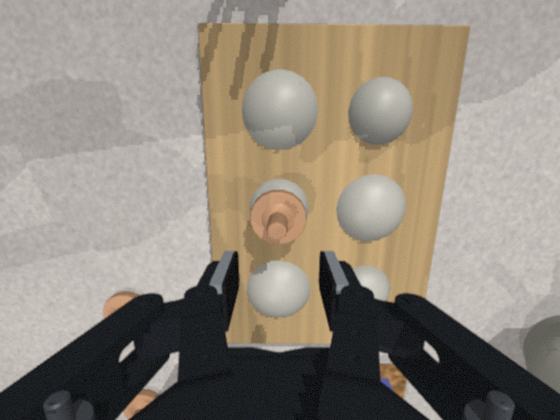

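The lid sits level on its dome at (278,217). Next is small2.

Call:
jog_arm --rows '[{"dx": -0.08, "dy": -0.1, "dz": 0, "rx": 0, "ry": 0, "rz": 0, "gripper": 0}, {"dx": -0.15, "dy": -0.2, "dz": 0, "rx": 0, "ry": 0, "rz": 0, "gripper": 0}, {"dx": -0.22, "dy": -0.3, "dz": 0, "rx": 0, "ry": 0, "rz": 0, "gripper": 0}, {"dx": -0.29, "dy": -0.404, "dz": 0, "rx": 0, "ry": 0, "rz": 0, "gripper": 0}, {"dx": -0.29, "dy": -0.404, "dz": 0.08, "rx": 0, "ry": 0, "rz": 0, "gripper": 0}, {"dx": -0.29, "dy": -0.404, "dz": 0.18, "rx": 0, "ry": 0, "rz": 0, "gripper": 0}, {"dx": -0.29, "dy": -0.404, "dz": 0.27, "rx": 0, "ry": 0, "rz": 0, "gripper": 0}, {"dx": -0.29, "dy": -0.404, "dz": 0.286, "rx": 0, "ry": 0, "rz": 0, "gripper": 0}, {"dx": -0.29, "dy": -0.404, "dz": 0.286, "rx": 0, "ry": 0, "rz": 0, "gripper": 0}, {"dx": -0.29, "dy": -0.404, "dz": 0.286, "rx": 0, "ry": 0, "rz": 0, "gripper": -1}, {"dx": -0.29, "dy": -0.404, "dz": 0.286, "rx": 0, "ry": 0, "rz": 0, "gripper": -1}, {"dx": -0.29, "dy": -0.404, "dz": 0.286, "rx": 0, "ry": 0, "rz": 0, "gripper": -1}]'

```text
time_s: 14.25
eef_pos: [0.4186, 0.0626, 0.0196]
ee_rot: [0.001, 0.707, 0.707, 0.001]
contact_force: [-1.8, 0.4, 6.7]
gripper_width: 0.0132
finger_force: 58.5
```

Call:
jog_arm --rows '[{"dx": 0, "dy": 0, "dz": 0, "rx": 0, "ry": 0, "rz": 0, "gripper": -1}, {"dx": 0, "dy": 0, "dz": 0, "rx": 0, "ry": 0, "rz": 0, "gripper": -1}, {"dx": 0, "dy": 0, "dz": 0, "rx": 0, "ry": 0, "rz": 0, "gripper": -1}]'

```text
time_s: 14.55
eef_pos: [0.4186, 0.0626, 0.0196]
ee_rot: [0.001, 0.707, 0.707, 0.001]
contact_force: [-1.6, 0.5, 7.0]
gripper_width: 0.0131
finger_force: 58.5
```

```bash
python3 - <<'E'
from h import *
w=cam('wrist');s=state();print(s['eef_pos'],s['contact_force'],s['gripper_width'])
print(arc(w,.024,.010,246,312))
E
```

```text
[0.41865231 0.06256546 0.01959797] [-0.64123459  0.92650497  6.16545703] 0.013781667438009206
(array([0.41826349, 0.06185148]), np.float64(0.000323787351092402), 66)
```

Call:
jog_arm --rows '[{"dx": 0, "dy": 0, "dz": -0.08, "rx": 0, "ry": 0, "rz": 0, "gripper": -1}, {"dx": 0, "dy": 0, "dz": -0.18, "rx": 0, "ry": 0, "rz": 0, "gripper": -1}, {"dx": 0, "dy": 0, "dz": -0.251, "rx": 0, "ry": 0, "rz": 0, "gripper": -1}, {"dx": -0.02, "dy": 0.1, "dz": -0.251, "rx": 0, "ry": 0, "rz": 0, "gripper": -1}, {"dx": -0.04, "dy": 0.2, "dz": -0.251, "rx": 0, "ry": 0, "rz": 0, "gripper": -1}, {"dx": -0.06, "dy": 0.3, "dz": -0.251, "rx": 0, "ry": 0, "rz": 0, "gripper": -1}, {"dx": -0.08, "dy": 0.4, "dz": -0.251, "rx": 0, "ry": 0, "rz": 0, "gripper": -1}, {"dx": -0.096, "dy": 0.5, "dz": -0.251, "rx": 0, "ry": 0, "rz": 0, "gripper": -1}, {"dx": -0.096, "dy": 0.58, "dz": -0.251, "rx": 0, "ry": 0, "rz": 0, "gripper": -1}, {"dx": -0.096, "dy": 0.614, "dz": -0.251, "rx": 0, "ry": 0, "rz": 0, "gripper": -1}, {"dx": -0.096, "dy": 0.614, "dz": -0.251, "rx": 0, "ry": 0, "rz": 0, "gripper": -1}, {"dx": -0.096, "dy": 0.614, "dz": -0.251, "rx": 0, "ry": 0, "rz": 0, "gripper": -1}]'

```text
time_s: 15.8
eef_pos: [0.663, 0.024, 0.1186]
ee_rot: [0.0, 0.707, 0.707, 0.0]
contact_force: [-0.0, 0.3, -0.2]
gripper_width: 0.0133
finger_force: 58.7
```

```bash
python3 - <<'E'
from h import *
w=cam('wrist');w=cam('wrist');w=cam('wrist');s=state();z=s['eef_pos'][2];print(s['eef_pos'],s['gripper_width'])
a=arc(w,.024,z-.0096,246,312)[0]; print(a,a-s['eef_pos'][:2]); domes(w)
E
```

```text
[0.66256977 0.02403071 0.11873235] 0.01339037392070545
[0.66222531 0.02329074] [-0.00034445 -0.00073998]
dome (248, 95, 66, 69) [array([663.9,  93.8,  53. ,  53.1,   0. ])]
dome (137, 88, 79, 82) [array([578.9,  94.1,  63.1,  63.1,   8.6])]
dome (239, 0, 87, 59) [array([664.8, 165.8,  63.2,  38.2,   0. ])]
```

Call:
jog_arm --rows '[{"dx": 0.06, "dy": 0.0035, "dz": 0, "rx": 0, "ry": 0, "rz": 0, "gripper": -1}, {"dx": 0.13, "dy": 0.0035, "dz": 0, "rx": 0, "ry": 0, "rz": 0, "gripper": -1}, {"dx": 0.176, "dy": 0.0035, "dz": 0.02, "rx": 0, "ry": 0, "rz": 0, "gripper": -1}, {"dx": 0.176, "dy": 0.0035, "dz": 0.08, "rx": 0, "ry": 0, "rz": 0, "gripper": -1}, {"dx": 0.176, "dy": 0.0035, "dz": 0.13, "rx": 0, "ry": 0, "rz": 0, "gripper": -1}, {"dx": 0.176, "dy": 0.0035, "dz": 0.152, "rx": 0, "ry": 0, "rz": 0, "gripper": -1}, {"dx": 0.176, "dy": 0.0035, "dz": 0.158, "rx": 0, "ry": 0, "rz": 0, "gripper": -1}, {"dx": 0.176, "dy": 0.0035, "dz": 0.158, "rx": 0, "ry": 0, "rz": 0, "gripper": -1}, {"dx": 0.176, "dy": 0.0035, "dz": 0.158, "rx": 0, "ry": 0, "rz": 0, "gripper": -1}]'

```text
time_s: 16.85
eef_pos: [0.665, 0.0943, 0.056]
ee_rot: [0.0, 0.707, 0.707, 0.001]
contact_force: [-0.0, 0.1, -1.0]
gripper_width: 0.0134
finger_force: 58.7
```

```bash
python3 - <<'E'
from h import *
w=cam('wrist');w=cam('wrist');s=state();z=s['eef_pos'][2];print(s['eef_pos'],s['gripper_width'],s['contact_force'])
a=arc(w,.024,z-.0096,246,312)[0]; print(a); domes(w)
E
```

```text
[0.66503783 0.09426297 0.05595716] 0.013014229808905748 [-0.23692924  0.49937966 -0.51641222]
[0.66467521 0.09350912]
dome (103, 192, 96, 90) [array([578.9,  94. ,  63.4,  63.2,  80.1])]
dome (121, 54, 59, 97) [array([591.4, 179.5,  29.8,  53.6,   2.3])]
dome (224, 45, 108, 115) [array([664.5, 178.5,  63.1,  63.2,  45. ])]
dome (0, 0, 126, 391) [array([521.6,  88. , 275.8,  89.6,  75.1])]
```

Call:
jog_arm --rows '[{"dx": 0.001, "dy": -0.002, "dz": 0.003, "rx": 0, "ry": 0, "rz": 0, "gripper": -1}, {"dx": 0.001, "dy": -0.002, "dz": 0.006, "rx": 0, "ry": 0, "rz": 0, "gripper": -1}, {"dx": 0.001, "dy": -0.002, "dz": 0.006, "rx": 0, "ry": 0, "rz": 0, "gripper": -1}, {"dx": 0.001, "dy": -0.002, "dz": 0.006, "rx": 0, "ry": 0, "rz": 0, "gripper": -1}]'

```text
time_s: 17.35
eef_pos: [0.664, 0.0948, 0.0534]
ee_rot: [0.0, 0.707, 0.707, 0.0]
contact_force: [-2.4, -0.6, 6.6]
gripper_width: 0.0133
finger_force: 59.5
```

Call:
jog_arm --rows '[{"dx": 0, "dy": 0, "dz": -0.004, "rx": 0, "ry": 0, "rz": 0, "gripper": -1}, {"dx": 0, "dy": 0, "dz": -0.006, "rx": 0, "ry": 0, "rz": 0, "gripper": -1}, {"dx": 0, "dy": 0, "dz": -0.006, "rx": 0, "ry": 0, "rz": 0, "gripper": -1}, {"dx": 0, "dy": 0, "dz": -0.006, "rx": 0, "ry": 0, "rz": 0, "gripper": 0}, {"dx": 0, "dy": 0, "dz": -0.006, "rx": 0, "ry": 0, "rz": 0, "gripper": 0}, {"dx": 0, "dy": 0, "dz": -0.006, "rx": 0, "ry": 0, "rz": 0, "gripper": 0}, {"dx": 0, "dy": 0, "dz": -0.006, "rx": 0, "ry": 0, "rz": 0, "gripper": 0}, {"dx": 0, "dy": 0, "dz": -0.05, "rx": 0, "ry": 0, "rz": 0, "gripper": 0}, {"dx": 0, "dy": 0, "dz": -0.12, "rx": 0, "ry": 0, "rz": 0, "gripper": 0}, {"dx": 0, "dy": 0, "dz": -0.2, "rx": 0, "ry": 0, "rz": 0, "gripper": 0}, {"dx": 0, "dy": 0, "dz": -0.2, "rx": 0, "ry": 0, "rz": 0, "gripper": 0}, {"dx": 0, "dy": 0, "dz": -0.2, "rx": 0, "ry": 0, "rz": 0, "gripper": 0}]'

```text
time_s: 18.55
eef_pos: [0.6642, 0.0948, 0.1344]
ee_rot: [0.001, 0.707, 0.707, 0.001]
contact_force: [0.2, 0.0, -0.2]
gripper_width: 0.0427
finger_force: 0.0
```

```bash
python3 - <<'E'
from h import *
c=cam('top'); w=cam('wrist')
for k in clay(c): print('t',cv2.boundingRect(k),rect(c,k,.044),rect(c,k,.008))
print(state()['eef_pos']); cv2.imwrite('pics/w7.png',np.vstack([w['img'][100:350],c['img'][130:380]]))
E
```

```text
t (299, 257, 17, 17) [415.7 -71.3  41.1  40.8  89.5] [416.9 -72.6  42.2  41.9  89.5]
t (330, 251, 24, 23) [ 422.7 -159.9   59.1   56.2   89.6] [ 424.1 -163.5   60.7   57.7   89.6]
[0.6635112  0.09470189 0.13222456]
```

View pics/w7.png

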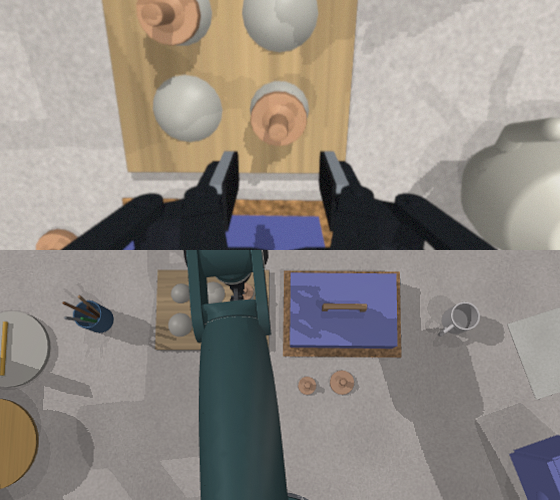

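Both placed lids sit level on their domes. The remaining two lie at top-view pixels (307,265) and (342,262).

Call:
jog_arm --rows '[{"dx": -0.06, "dy": -0.1, "dz": 0, "rx": 0, "ry": 0, "rz": 0, "gripper": 0}, {"dx": -0.2, "dy": -0.3, "dz": 0, "rx": 0, "ry": 0, "rz": 0, "gripper": 0}, {"dx": -0.33, "dy": -0.5, "dz": 0, "rx": 0, "ry": 0, "rz": 0, "gripper": 0}, {"dx": -0.415, "dy": -0.614, "dz": 0, "rx": 0, "ry": 0, "rz": 0, "gripper": 0}, {"dx": -0.415, "dy": -0.614, "dz": 0, "rx": 0, "ry": 0, "rz": 0, "gripper": 0}, {"dx": -0.415, "dy": -0.614, "dz": 0, "rx": 0, "ry": 0, "rz": 0, "gripper": 0}, {"dx": -0.415, "dy": -0.614, "dz": 0.02, "rx": 0, "ry": 0, "rz": 0, "gripper": 0}, {"dx": -0.415, "dy": -0.614, "dz": 0.1, "rx": 0, "ry": 0, "rz": 0, "gripper": 0}, {"dx": -0.415, "dy": -0.614, "dz": 0.2, "rx": 0, "ry": 0, "rz": 0, "gripper": 0}, {"dx": -0.415, "dy": -0.614, "dz": 0.28, "rx": 0, "ry": 0, "rz": 0, "gripper": 0}, {"dx": -0.415, "dy": -0.614, "dz": 0.29, "rx": 0, "ry": 0, "rz": 0, "gripper": 0}, {"dx": -0.415, "dy": -0.614, "dz": 0.29, "rx": 0, "ry": 0, "rz": 0, "gripper": 0}]'

```text
time_s: 19.85
eef_pos: [0.4179, -0.0709, 0.0161]
ee_rot: [-0.001, 0.707, 0.707, -0.001]
contact_force: [0.6, -0.1, 0.6]
gripper_width: 0.0428
finger_force: 0.0
```

Call:
jog_arm --rows '[{"dx": 0, "dy": 0, "dz": 0, "rx": 0, "ry": 0, "rz": 0, "gripper": -1}, {"dx": 0, "dy": 0, "dz": 0, "rx": 0, "ry": 0, "rz": 0, "gripper": -1}, {"dx": 0, "dy": 0, "dz": 0, "rx": 0, "ry": 0, "rz": 0, "gripper": -1}, {"dx": 0, "dy": 0, "dz": 0, "rx": 0, "ry": 0, "rz": 0, "gripper": -1}, {"dx": 0, "dy": 0, "dz": 0, "rx": 0, "ry": 0, "rz": 0, "gripper": -1}, {"dx": 0, "dy": 0, "dz": 0, "rx": 0, "ry": 0, "rz": 0, "gripper": -1}]'

```text
time_s: 20.45
eef_pos: [0.4192, -0.0713, 0.0184]
ee_rot: [0.001, 0.707, 0.707, 0.001]
contact_force: [-1.0, 0.5, 6.5]
gripper_width: 0.0135
finger_force: 58.5
```

```bash
python3 - <<'E'
from h import *
w=cam('wrist');w=cam('wrist');s=state();p=s['eef_pos'];print(p,s['gripper_width'])
a=arc(w,.024,.010,246,312); print(a,a[0]-p[:2])
E
```

```text
[ 0.41918292 -0.07132339  0.01838309] 0.013218313545113417
(array([ 0.41890786, -0.069959  ]), np.float64(0.00031105078579175615), 66) [-0.00027506  0.00136439]
```

Call:
jog_arm --rows '[{"dx": 0, "dy": 0, "dz": -0.08, "rx": 0, "ry": 0, "rz": 0, "gripper": -1}, {"dx": 0, "dy": 0, "dz": -0.18, "rx": 0, "ry": 0, "rz": 0, "gripper": -1}, {"dx": 0.03, "dy": 0.03, "dz": -0.259, "rx": 0, "ry": 0, "rz": 0, "gripper": -1}, {"dx": 0.11, "dy": 0.1, "dz": -0.259, "rx": 0, "ry": 0, "rz": 0, "gripper": -1}, {"dx": 0.19, "dy": 0.18, "dz": -0.259, "rx": 0, "ry": 0, "rz": 0, "gripper": -1}, {"dx": 0.28, "dy": 0.26, "dz": -0.259, "rx": 0, "ry": 0, "rz": 0, "gripper": -1}, {"dx": 0.37, "dy": 0.34, "dz": -0.259, "rx": 0, "ry": 0, "rz": 0, "gripper": -1}, {"dx": 0.46, "dy": 0.42, "dz": -0.259, "rx": 0, "ry": 0, "rz": 0, "gripper": -1}, {"dx": 0.55, "dy": 0.51, "dz": -0.259, "rx": 0, "ry": 0, "rz": 0, "gripper": -1}, {"dx": 0.63, "dy": 0.58, "dz": -0.259, "rx": 0, "ry": 0, "rz": 0, "gripper": -1}, {"dx": 0.661, "dy": 0.6145, "dz": -0.259, "rx": 0, "ry": 0, "rz": 0, "gripper": -1}, {"dx": 0.661, "dy": 0.6145, "dz": -0.259, "rx": 0, "ry": 0, "rz": 0, "gripper": -1}]'

```text
time_s: 21.75
eef_pos: [0.6653, 0.195, 0.1204]
ee_rot: [0.0, 0.707, 0.708, 0.0]
contact_force: [0.1, 0.1, -0.6]
gripper_width: 0.0135
finger_force: 58.7
```

```bash
python3 - <<'E'
from h import *
for i in range(6): w=cam('wrist')
s=state();p=s['eef_pos'];print(p,s['gripper_width'])
a=arc(w,.024,p[2]-.0084,246,312)[0]; print(a,a-p[:2]); domes(w)
E
```

```text
[0.66372853 0.19240266 0.12080207] 0.013876374616046721
[0.66334288 0.19372064] [-0.00038565  0.00131798]
dome (248, 94, 66, 68) [array([665.1, 263.4,  52.6,  53.3,  90. ])]
dome (138, 86, 78, 81) [array([580. , 264.4,  62.7,  63.3,  89.9])]
```

Call:
jog_arm --rows '[{"dx": 0.06, "dy": 0.0045, "dz": 0, "rx": 0, "ry": 0, "rz": 0, "gripper": -1}, {"dx": 0.13, "dy": 0.0045, "dz": 0, "rx": 0, "ry": 0, "rz": 0, "gripper": -1}, {"dx": 0.174, "dy": 0.0045, "dz": 0.02, "rx": 0, "ry": 0, "rz": 0, "gripper": -1}, {"dx": 0.174, "dy": 0.0045, "dz": 0.08, "rx": 0, "ry": 0, "rz": 0, "gripper": -1}, {"dx": 0.174, "dy": 0.0045, "dz": 0.13, "rx": 0, "ry": 0, "rz": 0, "gripper": -1}, {"dx": 0.174, "dy": 0.0045, "dz": 0.158, "rx": 0, "ry": 0, "rz": 0, "gripper": -1}, {"dx": 0.174, "dy": 0.0045, "dz": 0.163, "rx": 0, "ry": 0, "rz": 0, "gripper": -1}, {"dx": 0.174, "dy": 0.0045, "dz": 0.163, "rx": 0, "ry": 0, "rz": 0, "gripper": -1}, {"dx": 0.174, "dy": 0.0045, "dz": 0.163, "rx": 0, "ry": 0, "rz": 0, "gripper": -1}]'

```text
time_s: 22.95
eef_pos: [0.6664, 0.2627, 0.0562]
ee_rot: [0.0, 0.707, 0.707, 0.001]
contact_force: [0.1, -0.7, -0.6]
gripper_width: 0.0136
finger_force: 58.8
```

```bash
python3 - <<'E'
from h import *
for i in range(5): w=cam('wrist')
s=state();p=s['eef_pos'];print(p,s['gripper_width'],s['contact_force'])
a=arc(w,.024,p[2]-.0084,246,312)[0]; print(a,a-p[:2])
E
```

```text
[0.66605619 0.26274751 0.05547997] 0.013603639010143933 [-0.068647   -0.33827146 -1.637058  ]
[0.66578779 0.26406837] [-0.0002684   0.00132086]
```

Call:
jog_arm --rows '[{"dx": -0.0018, "dy": -0.0018, "dz": 0.004, "rx": 0, "ry": 0, "rz": 0, "gripper": -1}, {"dx": -0.0018, "dy": -0.0018, "dz": 0.0075, "rx": 0, "ry": 0, "rz": 0, "gripper": -1}, {"dx": -0.0018, "dy": -0.0018, "dz": 0.0075, "rx": 0, "ry": 0, "rz": 0, "gripper": -1}, {"dx": -0.0018, "dy": -0.0018, "dz": 0.0075, "rx": 0, "ry": 0, "rz": 0, "gripper": -1}]'

```text
time_s: 23.6
eef_pos: [0.6652, 0.262, 0.0522]
ee_rot: [0.0, 0.707, 0.707, 0.0]
contact_force: [-2.0, -0.6, 4.8]
gripper_width: 0.0135
finger_force: 59.3
```

Call:
jog_arm --rows '[{"dx": 0, "dy": 0, "dz": -0.003, "rx": 0, "ry": 0, "rz": 0, "gripper": -1}, {"dx": 0, "dy": 0, "dz": -0.004, "rx": 0, "ry": 0, "rz": 0, "gripper": -1}, {"dx": 0, "dy": 0, "dz": -0.004, "rx": 0, "ry": 0, "rz": 0, "gripper": -1}, {"dx": 0, "dy": 0, "dz": -0.004, "rx": 0, "ry": 0, "rz": 0, "gripper": 0}, {"dx": 0, "dy": 0, "dz": -0.004, "rx": 0, "ry": 0, "rz": 0, "gripper": 0}, {"dx": 0, "dy": 0, "dz": -0.004, "rx": 0, "ry": 0, "rz": 0, "gripper": 0}, {"dx": 0, "dy": 0, "dz": -0.004, "rx": 0, "ry": 0, "rz": 0, "gripper": 0}, {"dx": 0, "dy": 0, "dz": -0.05, "rx": 0, "ry": 0, "rz": 0, "gripper": 0}, {"dx": 0, "dy": 0, "dz": -0.12, "rx": 0, "ry": 0, "rz": 0, "gripper": 0}, {"dx": 0, "dy": 0, "dz": -0.2, "rx": 0, "ry": 0, "rz": 0, "gripper": 0}, {"dx": 0, "dy": 0, "dz": -0.2, "rx": 0, "ry": 0, "rz": 0, "gripper": 0}, {"dx": 0, "dy": 0, "dz": -0.2, "rx": 0, "ry": 0, "rz": 0, "gripper": 0}]'

```text
time_s: 24.8
eef_pos: [0.6656, 0.2622, 0.134]
ee_rot: [0.001, 0.707, 0.707, 0.001]
contact_force: [-0.2, -0.1, -1.0]
gripper_width: 0.0426
finger_force: 0.0
```

```bash
python3 - <<'E'
from h import *
c=cam('top')
for k in clay(c): print('t',cv2.boundingRect(k),rect(c,k,.044),rect(c,k,.008))
print(state()['eef_pos'])
w=cam('wrist')
print(state()['eef_pos']); cv2.imwrite('pics/w8.png',np.vstack([w['img'][60:350],c['img'][130:380]]))
E
```

```text
t (330, 251, 24, 23) [ 422.7 -159.9   59.1   56.2   89.6] [ 424.1 -163.6   60.7   57.7   89.6]
t (203, 195, 18, 18) [577.6 176.1  45.   44.   26.6] [583.1 181.3  46.2  45.2  26.6]
t (236, 163, 17, 18) [661.6  90.8  45.6  42.1   0. ] [669.3  93.8  46.8  43.2   0. ]
[0.66515163 0.26199238 0.13253847]
[0.66489106 0.2619156  0.13163927]
```

View pics/w8.png

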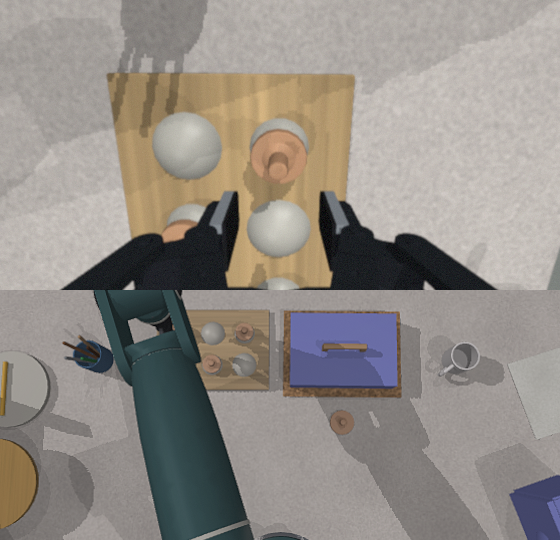

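Call:
jog_arm --rows '[{"dx": -0.1, "dy": -0.06, "dz": 0, "rx": 0, "ry": 0, "rz": 0, "gripper": 0}, {"dx": -0.3, "dy": -0.18, "dz": 0, "rx": 0, "ry": 0, "rz": 0, "gripper": 0}, {"dx": -0.5, "dy": -0.35, "dz": 0, "rx": 0, "ry": 0, "rz": 0, "gripper": 0}, {"dx": -0.7, "dy": -0.48, "dz": 0, "rx": 0, "ry": 0, "rz": 0, "gripper": 0}, {"dx": -0.9, "dy": -0.596, "dz": 0, "rx": 0, "ry": 0, "rz": 0, "gripper": 0}, {"dx": -1, "dy": -0.596, "dz": 0, "rx": 0, "ry": 0, "rz": 0, "gripper": 0}, {"dx": -1, "dy": -0.596, "dz": 0, "rx": 0, "ry": 0, "rz": 0, "gripper": 0}, {"dx": -1, "dy": -0.596, "dz": 0, "rx": 0, "ry": 0, "rz": 0, "gripper": 0}, {"dx": -1, "dy": -0.596, "dz": 0, "rx": 0, "ry": 0, "rz": 0, "gripper": 0}, {"dx": -1, "dy": -0.596, "dz": 0, "rx": 0, "ry": 0, "rz": 0, "gripper": 0}, {"dx": -1, "dy": -0.596, "dz": 0, "rx": 0, "ry": 0, "rz": 0, "gripper": 0}]'

```text
time_s: 26.0
eef_pos: [0.4252, -0.1398, 0.1314]
ee_rot: [-0.0, 0.708, 0.706, -0.0]
contact_force: [0.2, -0.7, 0.3]
gripper_width: 0.0428
finger_force: 0.0
```

```bash
python3 - <<'E'
from h import *
for i in range(5): w=cam('wrist')
print(state()['eef_pos'],to([.4265,-.1614,.0165],0))
E
```

```text
[ 0.42685487 -0.13711632  0.13157882] [array([-0.0608, -0.0008,  0.2877]), 'rz share 0.0010']
```

Call:
jog_arm --rows '[{"dx": -0.06, "dy": 0, "dz": 0, "rx": 0, "ry": 0, "rz": 0, "gripper": 0}, {"dx": -0.061, "dy": 0, "dz": 0.08, "rx": 0, "ry": 0, "rz": 0, "gripper": 0}, {"dx": -0.061, "dy": 0, "dz": 0.18, "rx": 0, "ry": 0, "rz": 0, "gripper": 0}, {"dx": -0.061, "dy": 0, "dz": 0.27, "rx": 0, "ry": 0, "rz": 0, "gripper": 0}, {"dx": -0.061, "dy": 0, "dz": 0.2877, "rx": 0, "ry": 0, "rz": 0, "gripper": 0}, {"dx": -0.061, "dy": 0, "dz": 0.2877, "rx": 0, "ry": 0, "rz": 0, "gripper": 0}, {"dx": -0.061, "dy": 0, "dz": 0.2877, "rx": 0, "ry": 0, "rz": 0, "gripper": -1}, {"dx": -0.061, "dy": 0, "dz": 0.2877, "rx": 0, "ry": 0, "rz": 0, "gripper": -1}, {"dx": -0.061, "dy": 0, "dz": 0.2877, "rx": 0, "ry": 0, "rz": 0, "gripper": -1}, {"dx": -0.061, "dy": 0, "dz": 0.2877, "rx": 0, "ry": 0, "rz": 0, "gripper": -1}, {"dx": -0.061, "dy": 0, "dz": 0.2877, "rx": 0, "ry": 0, "rz": 0, "gripper": -1}, {"dx": -0.061, "dy": 0, "dz": 0.2877, "rx": 0, "ry": 0, "rz": 0, "gripper": -1}]'

```text
time_s: 27.45
eef_pos: [0.4277, -0.1626, 0.019]
ee_rot: [0.001, 0.707, 0.707, 0.001]
contact_force: [-0.2, 2.1, 7.4]
gripper_width: 0.0136
finger_force: 58.5
```

```bash
python3 - <<'E'
from h import *
for i in range(3): w=cam('wrist')
s=state();p=s['eef_pos'];print(p,s['gripper_width'],s['contact_force'])
a=arc(w,.032,.010,235,323); print(a,a[0]-p[:2])
E
```

```text
[ 0.42770627 -0.16260384  0.01900853] 0.013076851024622601 [-0.66267796  2.40584371  6.26601284]
(array([ 0.42745492, -0.16246731]), np.float64(0.0003381753527725844), 88) [-0.00025136  0.00013653]
```

Call:
jog_arm --rows '[{"dx": 0, "dy": 0, "dz": -0.08, "rx": 0, "ry": 0, "rz": 0, "gripper": -1}, {"dx": 0, "dy": 0, "dz": -0.18, "rx": 0, "ry": 0, "rz": 0, "gripper": -1}, {"dx": 0.06, "dy": 0.03, "dz": -0.2575, "rx": 0, "ry": 0, "rz": 0, "gripper": -1}, {"dx": 0.14, "dy": 0.09, "dz": -0.2575, "rx": 0, "ry": 0, "rz": 0, "gripper": -1}, {"dx": 0.23, "dy": 0.16, "dz": -0.2575, "rx": 0, "ry": 0, "rz": 0, "gripper": -1}, {"dx": 0.32, "dy": 0.24, "dz": -0.2575, "rx": 0, "ry": 0, "rz": 0, "gripper": -1}, {"dx": 0.41, "dy": 0.32, "dz": -0.2575, "rx": 0, "ry": 0, "rz": 0, "gripper": -1}, {"dx": 0.4665, "dy": 0.378, "dz": -0.2575, "rx": 0, "ry": 0, "rz": 0, "gripper": -1}, {"dx": 0.4665, "dy": 0.378, "dz": -0.2575, "rx": 0, "ry": 0, "rz": 0, "gripper": -1}, {"dx": 0.4665, "dy": 0.378, "dz": -0.2575, "rx": 0, "ry": 0, "rz": 0, "gripper": -1}]'

```text
time_s: 28.6
eef_pos: [0.5781, 0.0246, 0.1205]
ee_rot: [0.0, 0.707, 0.707, 0.0]
contact_force: [0.7, -0.2, -0.2]
gripper_width: 0.0133
finger_force: 58.8
```

```bash
python3 - <<'E'
from h import *
for i in range(5): w=cam('wrist')
s=state();p=s['eef_pos'];print(p,s['gripper_width'])
a=arc(w,.032,p[2]-.009,235,323); print(a,a[0]-p[:2]); domes(w)
E
```

```text
[0.57753025 0.02348663 0.12035674] 0.013805658181953973
(array([0.57722558, 0.02370165]), np.float64(0.0003840811208432124), 88) [-0.00030467  0.00021502]
dome (242, 87, 78, 82) [array([578.7,  94.3,  63.4,  62.6,  45.3])]
dome (354, 0, 86, 58) [array([6.645e+02, 1.660e+02, 6.320e+01, 3.780e+01, 1.000e-01])]
```

Call:
jog_arm --rows '[{"dx": 0.06, "dy": 0.002, "dz": 0, "rx": 0, "ry": 0, "rz": 0, "gripper": -1}, {"dx": 0.13, "dy": 0.002, "dz": 0, "rx": 0, "ry": 0, "rz": 0, "gripper": -1}, {"dx": 0.1755, "dy": 0.002, "dz": 0.02, "rx": 0, "ry": 0, "rz": 0, "gripper": -1}, {"dx": 0.1755, "dy": 0.002, "dz": 0.08, "rx": 0, "ry": 0, "rz": 0, "gripper": -1}, {"dx": 0.1755, "dy": 0.002, "dz": 0.13, "rx": 0, "ry": 0, "rz": 0, "gripper": -1}, {"dx": 0.1755, "dy": 0.002, "dz": 0.156, "rx": 0, "ry": 0, "rz": 0, "gripper": -1}, {"dx": 0.1755, "dy": 0.002, "dz": 0.161, "rx": 0, "ry": 0, "rz": 0, "gripper": -1}, {"dx": 0.1755, "dy": 0.002, "dz": 0.161, "rx": 0, "ry": 0, "rz": 0, "gripper": -1}, {"dx": 0.1755, "dy": 0.002, "dz": 0.161, "rx": 0, "ry": 0, "rz": 0, "gripper": -1}]'

```text
time_s: 29.75
eef_pos: [0.5792, 0.0943, 0.0566]
ee_rot: [0.0, 0.707, 0.707, 0.001]
contact_force: [-0.7, 0.1, 0.1]
gripper_width: 0.0135
finger_force: 58.8
```

```bash
python3 - <<'E'
from h import *
for i in range(5): w=cam('wrist')
s=state();p=s['eef_pos'];print(p,s['gripper_width'],s['contact_force'])
a=arc(w,.032,p[2]-.009,235,323)[0]; print(a,a-p[:2])
E
```

```text
[0.5788772  0.09443949 0.05593075] 0.013446896583288624 [-0.36115758 -0.61659542 -0.87642597]
[0.57849519 0.09482227] [-0.000382    0.00038278]
```

Within 0.5 mm; lower to contact.

Call:
jog_arm --rows '[{"dx": -0.001, "dy": 0, "dz": 0.004, "rx": 0, "ry": 0, "rz": 0, "gripper": -1}, {"dx": -0.001, "dy": 0, "dz": 0.0072, "rx": 0, "ry": 0, "rz": 0, "gripper": -1}, {"dx": -0.001, "dy": 0, "dz": 0.0072, "rx": 0, "ry": 0, "rz": 0, "gripper": -1}, {"dx": -0.001, "dy": 0, "dz": 0.0072, "rx": 0, "ry": 0, "rz": 0, "gripper": -1}]'

```text
time_s: 30.4
eef_pos: [0.5788, 0.094, 0.0529]
ee_rot: [0.0, 0.707, 0.707, 0.0]
contact_force: [-1.6, 1.0, 4.5]
gripper_width: 0.0133
finger_force: 59.6
```

Call:
jog_arm --rows '[{"dx": 0, "dy": 0, "dz": -0.003, "rx": 0, "ry": 0, "rz": 0, "gripper": -1}, {"dx": 0, "dy": 0, "dz": -0.004, "rx": 0, "ry": 0, "rz": 0, "gripper": -1}, {"dx": 0, "dy": 0, "dz": -0.004, "rx": 0, "ry": 0, "rz": 0, "gripper": -1}, {"dx": 0, "dy": 0, "dz": -0.004, "rx": 0, "ry": 0, "rz": 0, "gripper": 0}, {"dx": 0, "dy": 0, "dz": -0.004, "rx": 0, "ry": 0, "rz": 0, "gripper": 0}, {"dx": 0, "dy": 0, "dz": -0.004, "rx": 0, "ry": 0, "rz": 0, "gripper": 0}, {"dx": 0, "dy": 0, "dz": -0.004, "rx": 0, "ry": 0, "rz": 0, "gripper": 0}, {"dx": 0, "dy": 0, "dz": -0.05, "rx": 0, "ry": 0, "rz": 0, "gripper": 0}, {"dx": 0, "dy": 0, "dz": -0.12, "rx": 0, "ry": 0, "rz": 0, "gripper": 0}, {"dx": 0, "dy": 0, "dz": -0.22, "rx": 0, "ry": 0, "rz": 0, "gripper": 0}, {"dx": 0, "dy": 0, "dz": -0.32, "rx": 0, "ry": 0, "rz": 0, "gripper": 1}, {"dx": 0, "dy": 0, "dz": -0.32, "rx": 0, "ry": 0, "rz": 0, "gripper": 1}]'

```text
time_s: 31.6
eef_pos: [0.5805, 0.0943, 0.1868]
ee_rot: [0.003, 0.707, 0.707, 0.003]
contact_force: [0.5, 0.7, -0.7]
gripper_width: 0.0698
finger_force: 0.0
```

```bash
python3 - <<'E'
from h import *
for i in range(4): c=cam('top')
hsv=cv2.cvtColor(c['img'],cv2.COLOR_BGR2HSV); H,S,V=[hsv[...,i].astype(int) for i in range(3)]
x,y=np.meshgrid(np.arange(560),np.arange(420))
roi=(x>310)&(x<380)&(y>165)&(y<215)
for k in blobs(roi&(H<25)&(S>50),100): print('handle',cv2.boundingRect(k),rect(c,k,.111))
roi=(x>286)&(x<398)&(y>155)&(y<233)
for k in blobs(roi&(H>110)&(H<130)&(S>90),500): print('cover',cv2.boundingRect(k),rect(c,k,.069))
for k in clay(c): print('t',cv2.boundingRect(k),rect(c,k,.044))
print(state()['eef_pos'],to([.6104,-.1685,.18],np.radians(-1)))
E
```

```text
handle (322, 184, 45, 7) [ 605.7 -163.4  109.4   15.1   89.5]
cover (291, 156, 106, 72) [ 602.5 -166.6  269.4  184.5   89.4]
t (204, 196, 17, 17) [576.  174.   42.3  41.7   0.7]
t (241, 193, 13, 23) [5.753e+02 8.280e+01 5.790e+01 3.120e+01 2.000e-01]
[0.57829462 0.09397881 0.17936318] [array([-0.6562,  0.0805, -0.0016]), 'rz share 0.0217']
```

Call:
jog_arm --rows '[{"dx": -0.1, "dy": 0.01, "dz": -0.02, "rx": 0, "ry": 0, "rz": 0.022, "gripper": 1}, {"dx": -0.22, "dy": 0.03, "dz": -0.02, "rx": 0, "ry": 0, "rz": 0.022, "gripper": 1}, {"dx": -0.34, "dy": 0.05, "dz": -0.02, "rx": 0, "ry": 0, "rz": 0.022, "gripper": 1}, {"dx": -0.46, "dy": 0.08, "dz": -0.02, "rx": 0, "ry": 0, "rz": 0.022, "gripper": 1}, {"dx": -0.58, "dy": 0.08, "dz": 0, "rx": 0, "ry": 0, "rz": 0.022, "gripper": 1}, {"dx": -0.656, "dy": 0.08, "dz": 0, "rx": 0, "ry": 0, "rz": 0.022, "gripper": 1}, {"dx": -0.656, "dy": 0.08, "dz": 0, "rx": 0, "ry": 0, "rz": 0.022, "gripper": 1}, {"dx": -0.656, "dy": 0.08, "dz": 0, "rx": 0, "ry": 0, "rz": 0.022, "gripper": 1}, {"dx": -0.656, "dy": 0.08, "dz": 0, "rx": 0, "ry": 0, "rz": 0.022, "gripper": 1}]'

```text
time_s: 32.7
eef_pos: [0.6104, -0.1675, 0.1798]
ee_rot: [-0.001, 0.713, 0.701, -0.0]
contact_force: [0.8, -0.3, -1.7]
gripper_width: 0.0857
finger_force: 0.0
```

```bash
python3 - <<'E'
from h import *
for i in range(5): c=cam('top')
d=cam('side')
print(state()['eef_pos'],to([.6104,-.168,.0925],np.radians(-1)))
for k in clay(c,100): print('t',cv2.boundingRect(k),rect(c,k,.044))
A=cv2.resize(c['img'][140:280,145:285],(400,400),interpolation=cv2.INTER_CUBIC);B=cv2.resize(d['img'][140:240,230:340],(400,400),interpolation=cv2.INTER_CUBIC)
cv2.imwrite('pics/v9.png',np.hstack([A,B]))
E
```

```text
[ 0.610664   -0.1677441   0.18061096] [array([-0.0006, -0.0007,  0.2203]), 'rz share 0.0008']
t (203, 195, 18, 18) [5.773e+02 1.753e+02 4.500e+01 4.430e+01 5.000e-01]
t (232, 192, 24, 24) [576.7  92.   60.   60.7  90. ]
t (236, 163, 17, 18) [661.6  90.8  45.6  42.1   0. ]
t (171, 163, 18, 18) [663.  260.1  45.8  44.6   0.9]
```

View pics/v9.png

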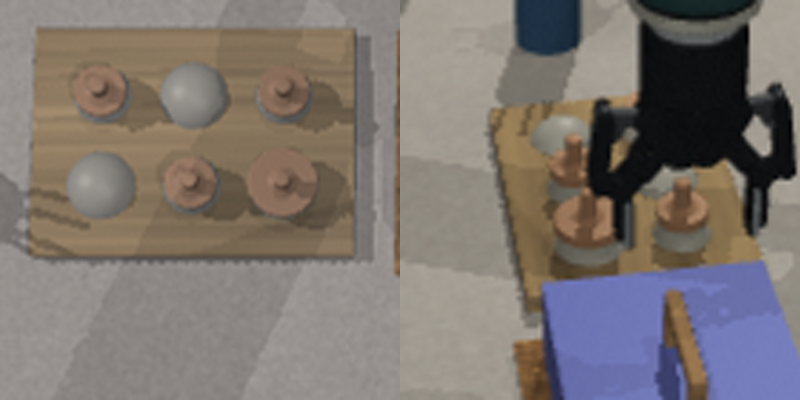

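All four lids sit level on the correct domes: in the left half at (101,90), (284,90), (190,183) and (284,182). Now I'll grip the cover.

Call:
jog_arm --rows '[{"dx": 0, "dy": 0, "dz": 0.1, "rx": 0, "ry": 0, "rz": 0, "gripper": 1}, {"dx": 0, "dy": 0, "dz": 0.2, "rx": 0, "ry": 0, "rz": 0, "gripper": 1}, {"dx": 0, "dy": 0, "dz": 0.22, "rx": 0, "ry": 0, "rz": 0, "gripper": 1}, {"dx": 0, "dy": 0, "dz": 0.22, "rx": 0, "ry": 0, "rz": 0, "gripper": -1}, {"dx": 0, "dy": 0, "dz": 0.22, "rx": 0, "ry": 0, "rz": 0, "gripper": -1}, {"dx": 0, "dy": 0, "dz": 0.22, "rx": 0, "ry": 0, "rz": 0, "gripper": -1}, {"dx": 0, "dy": 0, "dz": 0.22, "rx": 0, "ry": 0, "rz": 0, "gripper": -1}, {"dx": 0, "dy": 0, "dz": 0.22, "rx": 0, "ry": 0, "rz": 0, "gripper": -1}, {"dx": 0, "dy": 0, "dz": 0.22, "rx": 0, "ry": 0, "rz": 0, "gripper": -1}, {"dx": 0, "dy": 0, "dz": 0.22, "rx": 0, "ry": 0, "rz": 0, "gripper": -1}, {"dx": 0, "dy": 0, "dz": 0.22, "rx": 0, "ry": 0, "rz": 0, "gripper": -1}]'

```text
time_s: 34.1
eef_pos: [0.611, -0.1685, 0.0938]
ee_rot: [0.001, 0.713, 0.701, 0.0]
contact_force: [-1.7, 0.9, 7.3]
gripper_width: 0.0126
finger_force: 60.0
```

Call:
jog_arm --rows '[{"dx": 0, "dy": 0, "dz": -0.03, "rx": 0, "ry": 0, "rz": 0, "gripper": -1}, {"dx": 0, "dy": 0, "dz": -0.1, "rx": 0, "ry": 0, "rz": 0, "gripper": -1}, {"dx": 0, "dy": 0, "dz": -0.18, "rx": 0, "ry": 0, "rz": 0, "gripper": -1}, {"dx": 0, "dy": 0, "dz": -0.26, "rx": 0, "ry": 0, "rz": 0, "gripper": -1}, {"dx": 0, "dy": 0, "dz": -0.33, "rx": 0, "ry": 0, "rz": 0, "gripper": -1}, {"dx": 0, "dy": 0, "dz": -0.36, "rx": 0, "ry": 0, "rz": 0, "gripper": -1}, {"dx": 0, "dy": 0, "dz": -0.36, "rx": 0, "ry": 0, "rz": 0, "gripper": -1}, {"dx": 0, "dy": 0, "dz": -0.36, "rx": 0, "ry": 0, "rz": 0, "gripper": -1}]'

```text
time_s: 34.9
eef_pos: [0.6102, -0.1683, 0.2351]
ee_rot: [-0.001, 0.713, 0.701, -0.0]
contact_force: [-0.7, 1.3, -5.0]
gripper_width: 0.0128
finger_force: 58.9
```

```bash
python3 - <<'E'
from h import *
for i in range(4): w=cam('wrist')
s=state();print(s['eef_pos'],s['gripper_width'],s['contact_force'],s['torque'])
cv2.imwrite('pics/w10.png',w['img'])
print(to([.622,.177,.2376],np.radians(-.7)))
for z in (0,): 
  hsv=cv2.cvtColor(w['img'],cv2.COLOR_BGR2HSV); H,S,V=[hsv[...,i].astype(int) for i in range(3)]
  h=s['eef_pos'][2]
  for k in blobs((H<25)&(S>50)&(V>40),200): print(cv2.boundingRect(k))
  for k in blobs((H>110)&(H<130)&(S>80),2000): print('cov',cv2.boundingRect(k),rect(w,k,h-.0925-.003+.072))
E
```

```text
[ 0.61022937 -0.16828946  0.23500346] 0.012600784924682492 [-1.19058226  0.09597983 -4.3302593 ] [-0.00658025  0.03358966  0.00980739]
[array([ 0.8636,  0.0141, -0.006 ]), 'rz share -0.0070']
(264, 152, 30, 201)
cov (91, 0, 376, 316) [ 610.5 -126.1  179.5  185.6   89.1]
```

View pics/w10.png

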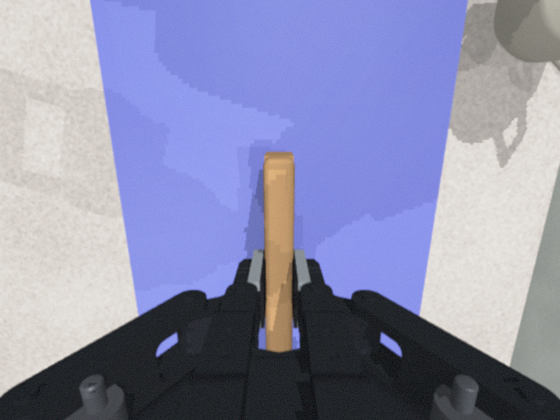

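The handle is gripped straight; its far end shows at about (279,158). From that I can get the cover's centre along y.

```bash
python3 - <<'E'
from h import *
w=cam('wrist');p=state()['eef_pos'];zt=p[2]+.0172
print(p,onz(w,[[279.5,152]],zt-.014),onz(w,[[279.5,158]],zt))
E=onz(w,[[279.5,158]],zt)[0]; print('centre y',E[1]-.055)
E
```

```text
[ 0.61032091 -0.1682903   0.23535317] [[ 0.61146641 -0.10826612  0.23855317]] [[ 0.61143697 -0.10975671  0.25255317]]
centre y -0.16475671360357202
```

Call:
jog_arm --rows '[{"dx": 0.06, "dy": 0, "dz": 0, "rx": 0, "ry": 0, "rz": 0, "gripper": -1}, {"dx": 0.15, "dy": 0.002, "dz": 0, "rx": 0, "ry": 0, "rz": 0, "gripper": -1}, {"dx": 0.25, "dy": 0.004, "dz": 0, "rx": 0, "ry": 0, "rz": 0, "gripper": -1}, {"dx": 0.35, "dy": 0.006, "dz": 0, "rx": 0, "ry": 0, "rz": 0, "gripper": -1}, {"dx": 0.45, "dy": 0.008, "dz": 0, "rx": 0, "ry": 0, "rz": -0.01, "gripper": -1}, {"dx": 0.55, "dy": 0.01, "dz": 0, "rx": 0, "ry": 0, "rz": -0.01, "gripper": -1}, {"dx": 0.65, "dy": 0.012, "dz": 0, "rx": 0, "ry": 0, "rz": -0.01, "gripper": -1}, {"dx": 0.75, "dy": 0.014, "dz": 0, "rx": 0, "ry": 0, "rz": -0.01, "gripper": -1}, {"dx": 0.82, "dy": 0.014, "dz": 0, "rx": 0, "ry": 0, "rz": -0.01, "gripper": -1}, {"dx": 0.859, "dy": 0.014, "dz": 0, "rx": 0, "ry": 0, "rz": -0.01, "gripper": -1}, {"dx": 0.859, "dy": 0.014, "dz": 0, "rx": 0, "ry": 0, "rz": -0.01, "gripper": -1}, {"dx": 0.859, "dy": 0.014, "dz": 0, "rx": 0, "ry": 0, "rz": -0.01, "gripper": -1}]'

```text
time_s: 36.35
eef_pos: [0.6222, 0.1746, 0.2362]
ee_rot: [0.0, 0.711, 0.704, -0.0]
contact_force: [-0.4, 0.4, -3.6]
gripper_width: 0.0125
finger_force: 58.9
```

```bash
python3 - <<'E'
from h import *
for i in range(4): w=cam('wrist')
d=cam('side')
s=state();p=s['eef_pos'];zt=p[2]+.0172
print(p,s['gripper_width'],s['contact_force'],s['torque'])
hsv=cv2.cvtColor(w['img'],cv2.COLOR_BGR2HSV); H,S,V=[hsv[...,i].astype(int) for i in range(3)]
for k in blobs((H<25)&(S>50)&(V>40),200): print(cv2.boundingRect(k))
print(to([.6219,.175,.1068],np.radians(-.5)))
cv2.imwrite('pics/s11.png',cv2.resize(d['img'][60:260,180:420],(720,600)))
E
```

```text
[0.62235374 0.17417752 0.23660559] 0.01235394342658 [-0.31224977 -1.03517974 -3.742014  ] [ 0.01762674 -0.02293721 -0.04795679]
(264, 152, 30, 201)
[array([ 0.0021, -0.0012,  0.3245]), 'rz share -0.0028']
```

View pics/s11.png

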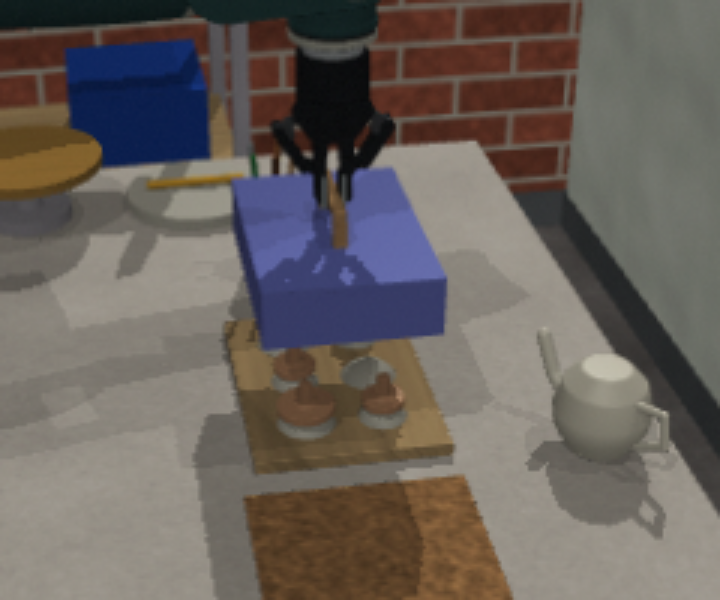

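The cover hangs level above the board and the visible lids are undisturbed at (307,410), (381,400) and (294,367). Lowering it now.

Call:
jog_arm --rows '[{"dx": 0.002, "dy": -0.001, "dz": 0.04, "rx": 0, "ry": 0, "rz": -0.003, "gripper": -1}, {"dx": 0.002, "dy": -0.001, "dz": 0.09, "rx": 0, "ry": 0, "rz": -0.003, "gripper": -1}, {"dx": 0.002, "dy": -0.001, "dz": 0.14, "rx": 0, "ry": 0, "rz": -0.003, "gripper": -1}, {"dx": 0.002, "dy": -0.001, "dz": 0.19, "rx": 0, "ry": 0, "rz": -0.003, "gripper": -1}, {"dx": 0.002, "dy": -0.001, "dz": 0.24, "rx": 0, "ry": 0, "rz": -0.003, "gripper": -1}, {"dx": 0.002, "dy": -0.001, "dz": 0.28, "rx": 0, "ry": 0, "rz": -0.003, "gripper": -1}, {"dx": 0.002, "dy": -0.001, "dz": 0.3, "rx": 0, "ry": 0, "rz": -0.003, "gripper": -1}, {"dx": 0.002, "dy": -0.001, "dz": 0.311, "rx": 0, "ry": 0, "rz": -0.003, "gripper": -1}, {"dx": 0.002, "dy": -0.001, "dz": 0.311, "rx": 0, "ry": 0, "rz": -0.003, "gripper": -1}, {"dx": 0.002, "dy": -0.001, "dz": 0.311, "rx": 0, "ry": 0, "rz": -0.003, "gripper": -1}]'

```text
time_s: 37.6
eef_pos: [0.6222, 0.176, 0.113]
ee_rot: [0.0, 0.71, 0.704, 0.0]
contact_force: [-0.2, 0.3, -4.9]
gripper_width: 0.0127
finger_force: 58.9
```

```bash
python3 - <<'E'
from h import *
for i in range(4): w=cam('wrist')
s=state();print(s['eef_pos'],s['gripper_width'],s['contact_force'])
print(to([.6219,.175,.1068],np.radians(-.5)))
E
```

```text
[0.62209874 0.17592606 0.11279845] 0.012373640572475359 [ 0.81754277 -0.38019582 -3.93239062]
[array([-0.0023, -0.0005,  0.015 ]), 'rz share 0.0016']
```

Call:
jog_arm --rows '[{"dx": -0.002, "dy": 0, "dz": 0.005, "rx": 0, "ry": 0, "rz": 0.002, "gripper": -1}, {"dx": -0.002, "dy": 0, "dz": 0.01, "rx": 0, "ry": 0, "rz": 0.002, "gripper": -1}, {"dx": -0.002, "dy": 0, "dz": 0.014, "rx": 0, "ry": 0, "rz": 0.002, "gripper": -1}, {"dx": -0.002, "dy": 0, "dz": 0.016, "rx": 0, "ry": 0, "rz": 0.002, "gripper": -1}, {"dx": -0.002, "dy": 0, "dz": 0.016, "rx": 0, "ry": 0, "rz": 0.002, "gripper": -1}, {"dx": -0.002, "dy": 0, "dz": 0.016, "rx": 0, "ry": 0, "rz": 0.002, "gripper": -1}]'

```text
time_s: 38.4
eef_pos: [0.6218, 0.175, 0.1068]
ee_rot: [0.0, 0.71, 0.704, 0.0]
contact_force: [-5.5, -1.8, 7.6]
gripper_width: 0.0125
finger_force: 60.4
```

Call:
jog_arm --rows '[{"dx": 0, "dy": 0, "dz": -0.003, "rx": 0, "ry": 0, "rz": 0, "gripper": -1}, {"dx": 0, "dy": 0, "dz": -0.004, "rx": 0, "ry": 0, "rz": 0, "gripper": -1}, {"dx": 0, "dy": 0, "dz": -0.004, "rx": 0, "ry": 0, "rz": 0, "gripper": 1}, {"dx": 0, "dy": 0, "dz": -0.004, "rx": 0, "ry": 0, "rz": 0, "gripper": 1}, {"dx": 0, "dy": 0, "dz": -0.004, "rx": 0, "ry": 0, "rz": 0, "gripper": 1}, {"dx": 0, "dy": 0, "dz": -0.004, "rx": 0, "ry": 0, "rz": 0, "gripper": 1}, {"dx": 0, "dy": 0, "dz": -0.004, "rx": 0, "ry": 0, "rz": 0, "gripper": 1}, {"dx": 0, "dy": 0, "dz": -0.004, "rx": 0, "ry": 0, "rz": 0, "gripper": 1}, {"dx": 0, "dy": 0, "dz": -0.1, "rx": 0, "ry": 0, "rz": 0, "gripper": 1}, {"dx": 0, "dy": 0, "dz": -0.22, "rx": 0, "ry": 0, "rz": 0, "gripper": 1}, {"dx": 0, "dy": 0, "dz": -0.34, "rx": 0, "ry": 0, "rz": 0, "gripper": 1}, {"dx": 0, "dy": 0, "dz": -0.4, "rx": 0, "ry": 0, "rz": 0, "gripper": 1}]'

```text
time_s: 39.6
eef_pos: [0.6224, 0.1752, 0.2708]
ee_rot: [0.001, 0.71, 0.704, 0.002]
contact_force: [1.6, -0.6, -0.7]
gripper_width: 0.085
finger_force: 0.0
```

Call:
jog_arm --rows '[{"dx": -0.12, "dy": -0.05, "dz": 0, "rx": 0, "ry": 0, "rz": 0, "gripper": 1}, {"dx": -0.24, "dy": -0.1, "dz": 0, "rx": 0, "ry": 0, "rz": 0, "gripper": 1}, {"dx": -0.36, "dy": -0.15, "dz": 0, "rx": 0, "ry": 0, "rz": 0, "gripper": 1}, {"dx": -0.48, "dy": -0.2, "dz": 0, "rx": 0, "ry": 0, "rz": 0, "gripper": 1}, {"dx": -0.6, "dy": -0.25, "dz": 0, "rx": 0, "ry": 0, "rz": 0, "gripper": 1}, {"dx": -0.7, "dy": -0.3, "dz": 0, "rx": 0, "ry": 0, "rz": 0, "gripper": 1}, {"dx": -0.8, "dy": -0.35, "dz": 0, "rx": 0, "ry": 0, "rz": 0, "gripper": 1}, {"dx": -0.8, "dy": -0.35, "dz": 0, "rx": 0, "ry": 0, "rz": 0, "gripper": 1}, {"dx": -0.8, "dy": -0.35, "dz": 0, "rx": 0, "ry": 0, "rz": 0, "gripper": 1}]'

```text
time_s: 40.5
eef_pos: [0.4786, -0.1445, 0.266]
ee_rot: [0.0, 0.711, 0.703, 0.0]
contact_force: [-0.5, 1.3, 0.6]
gripper_width: 0.0857
finger_force: 0.0
```

```bash
python3 - <<'E'
from h import *
for i in range(4): c=cam('top')
hsv=cv2.cvtColor(c['img'],cv2.COLOR_BGR2HSV); H,S,V=[hsv[...,i].astype(int) for i in range(3)]
x,y=np.meshgrid(np.arange(560),np.arange(420)); roi=(x>140)&(x<276)&(y>135)&(y<240)
for k in blobs(roi&(H>110)&(H<130)&(S>90),500): print('cover',cv2.boundingRect(k),rect(c,k,.082))
for k in blobs(roi&(H<25)&(S>50),100): print('brown',cv2.boundingRect(k),rect(c,k,.124),rect(c,k,.016))
d=cam('side'); cv2.imwrite('pics/f.png',np.hstack([cv2.resize(c['img'][135:245,140:280],(420,330)),cv2.resize(d['img'][130:240,230:350],(360,330))]))
print(state()['eef_pos'],state()['contact_force'])
E
```

```text
cover (155, 149, 108, 74) [618.7 177.4 270.7 188.6  89.5]
brown (185, 179, 45, 8) [617.6 175.3 108.7  17.5  89.5] [638.4 192.  117.9  19.   89.5]
brown (155, 150, 114, 80) [600.3 162.7 275.4 197.3  89.8] [619.7 178.3 298.8 214.   89.8]
[ 0.47941564 -0.14266434  0.26563293] [0.54425186 0.09885067 0.58929851]
```

View pics/f.png

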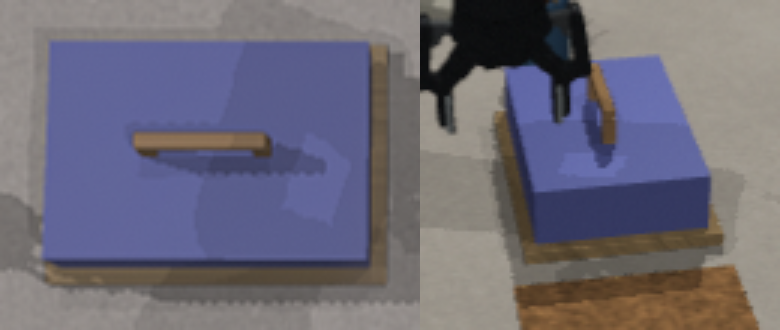

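The cover sits flat and square on the board: cover centre (619, 177) mm against board centre (620, 178) mm, both at 89.5-89.8°. Handing in.

```bash
python3 -c "
from h import *
print(finish_job())"
```

```text
the job is handed in; nothing more can be done
None
```

I handed the job in at about 41 s: the four lids present (three small, one large) were balanced on domes of their own kind before covering, and the cover is back flat and square on the board within about 1–2 mm; no verdict was returned.

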